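Set the long drawplate in the draw head

ROBOT

A 6-joint arm with a two-finger parallel gripper is mounted at the origin on the work surface. World frame = base frame: x ahead of the robot, y to its left, z up, the work surface at z = 0. Lengths are in m, angles in rad, forces in N, time in s.
With the tool pointing down it reaches from about 0.375 to 0.975 m from the base axis. Payload 3.8 kg.
Tool frame: the origin (TCP) lies between the finger pads; the fingertips stand 22 mm ahead of it and the grasp point (between the pads) lies 3 mm ahead of it (bot.finger_overhang is the distance from the TCP to the fingertips, in m); x points along the fingers, y is the direction in which the jaws open and shut, and the axes are right-handed (so a half turn about x gives the same grasp; the last joint's range is limited). The gripper opens to 85 mm and grips with 20 to 120 N. Pads are 22 mm wide; open, the fingers measure 114 mm over their backs; the gripper's body (76 mm by 85 mm) begins 54 mm behind the grasp point. The pads swing forward as they close: fully open they stand 13 mm farther back than shut.
Start: joints at [1.066, 0.264, 1.604, -0, 1.274, -0.037], TCP at [0.304, 0.602, 0.253] pointing down, gripper open.
Joint ranges: [-2.63, 2.63], [-0.94, 2.18], [0.31, 2.57], [-1.31, 4.45], [0, 2.66], [-2.55, 2.55]. Speed limits (rad/s): [2.57, 2.57, 3.14, 3.14, 3.14, 3.14].

INTERFACE

Orientations are given as a rotation vector (axis times angle).
In Python, from workcell import bot gives the robot as it stands. The module is installed in compiled form; this text tells all that it offers.
- The arm moves only by the tool arm_command, never from a script. Its argument "series" is a list that holds one entry, the list of rows, each a list of 7 numbers: the turn, a rotation vector about the tool's x, y, z in rad, then the shift along the tool's x, y, z in cm, then the opening, from 0 (shut) to 1 (fully open). In form: [[[rx, ry, rz, x, y, z, grip], ...]]. A call has 1 to 10 rows; each row shifts and turns the pose as measured when the row begins, along the tool's axes as they then stand; what a row does not reach is not made up. A row lasts 1/10 s, in which the tool goes at most 50 mm and 8.59 degrees, less where a joint would pass 70% of its speed; a pose out of reach is approached as far as the arm can. A call is refused whole if a number of a shift passes 5 or a number of a turn 0.15, either way. A call with a gripper value outside its range is refused whole. The fingers move at their own pace and stop on an object; "newtons" is the grip in N (left out, the last holds). Time passes only in rows, so rows that do not move let the fingers close. It gives the time, the measured TCP pose, the force and the opening at its end, in the units of the state.
- bot.read_state(): the state, without advancing time (a new reading comes with each control period).
- bot.read_camera(name): name is "scene" or "top" or "wrist"; returns (picture, depth): 400x640x3 uint8, blue, green, red; 400x640 float32, m along the optical axis (not along the pixel's ray), 0 where there is no reading.
- bot.camera_info(name): a dict with "K" (3x3 intrinsics, pixels), "extrinsics" (4x4, takes a point from camera to world coordinates). Camera axes: x right, y down, z forward; pixel columns grow to the right and rows downward; lengths in m; the calibration is good to about 2 mm. A picture is of the moment at which its call begins: read the wrist's pose just before it. camera_info takes no time and is no camera call; for the wrist camera it gives the pose at the moment of the call.
- bot.finish_job(): hands the job in, once; it reports no verdict.
The state is a dict: "time": time; "q": joint angles; "joint_vel": joint speeds; "joint_torque": joint torques, N m; "tool_pos": TCP position; "tcp_rot": TCP orientation; "wrist_force": force on the tool from outside, world axes, zero at the start; "torque": the same for the moment, N m; "width": opening from 0.0 (shut) to 1.0 (fully open).
Only numpy, scipy, OpenCV 4.12 (cv2) and the standard library are available. Lean on these libraries where they do the work, as an engineer would, in place of code of your own. Each camera call takes 0.05 s, during which the arm holds its last target.

TASK

Draw the longest drawplate up out of its slot in the leaning wooden rack and set it gently, foot down, on the ledge of the draw head, leaning flat against the two sloping cheeks; let go of it. Then slide the stop with the black post up against the plate's edge until the plate is held snugly between it and the fixed stop. Leave the other plates in the rack and do not disturb the other things on the bench.

Things in the scene. Friction and masses are not known exactly. Their poses are not given: they have to be found in the camera images.
- plate_long: longest drawplate: flat steel plate 56 wide x 8 thick x 110 mm long, about 0.3 kg, with rows of holes, in a rack slot; its top 72 mm stick out. Origin: centre of its foot; x along the width, y across the thickness, z up its length (faces alike); middle of its top edge at (0, 0, 110) mm. In the rack its z axis leans 30 degrees from vertical, towards the rack's -x side
- plate_mid: shorter drawplate, 56 x 8 x 92 mm, in another slot. Origin: centre of its foot; x along the width, y across the thickness, z up its length
- plate_short: shortest drawplate, 56 x 8 x 76 mm, in another slot. Origin: centre of its foot; x along the width, y across the thickness, z up its length
- rack: light wooden slotted rack, fixed, dark base 120 x 224 mm. Origin: centre of its underside, z up. Four slots at y = -75, -25, 25, 75 mm, one empty; which plate is where varies. Each slot is 59 mm long (x), 11 wide (y), 38 deep and leans 30 degrees: the way out is (-0.5, 0, 0.866) in this frame. Middle of each slot's floor: x = 0, z = 40 mm
- seat: draw head's seat, grey steel, fixed: a ledge under two cheeks, leaning 20 degrees, top towards the robot. Origin: corner of ledge and cheeks, middle of the gap between the cheeks, 23.5 mm above the bench. y along the ledge (level, to the robot's left), z up the cheek faces, x out of the cheek faces (away from the robot and up). Ledge is z = 0, cheek faces x = 0
- seat_home (a point): where the middle of the foot of a fully home plate lies: on the ledge at seat (4, 2, 0) mm; plate's z along seat z, plate's y along seat x (either way). In seat mm: cheek faces y -38 to -12 and 12 to 38, z up to 60, so the plate's top 50 mm stay clear above; lip 8 high from x = 16 to 22
- fixed_stop (a point): middle of the fixed stop's face, at seat (8, 30, 20) mm: a block 40 mm high at the +y end of the ledge, against which the plate's 8 mm edge ends up
- stop (a joint): sliding stop on the ledge: 0 m fully back, grows as it slides along seat +y towards the fixed stop, 0.065 at most; its face is at seat y = -80 mm + this. Stays where it is left (1.5 N friction); shoving the plate along before it takes some 2 N more
- stop_face (a point): middle of the sliding stop's face (12 x 36 mm) that meets the plate's edge, 20 mm above the ledge
- stop_post (a point): on the axis of the sliding stop's black handle post, 2 mm below its top, which stands about 102 mm above the bench. Post: vertical, 14 mm square, sides along and across seat y; its upper 65 mm are free to push or pinch. It is 85 mm behind the stop's face (seat -y)
- jar: bystander: glass jar with a brass lid, 64 mm across, 85 mm high, leave where it is; origin near the middle of its underside
- tin: bystander: shallow open brass tin of gold grain, 70 x 100 x 16 mm, leave where it is; origin near the middle of its underside
- hammer: bystander: hammer lying flat, 240 mm long, leave where it is; origin near the middle of its underside
- block: bystander: steel bench block 65 x 65 x 22 mm, leave where it is; origin near the middle of its underside
- wheel: bystander: small felt polishing wheel on a stub mandrel, 32 mm across, 42 mm high, standing, leave where it is; origin near the middle of its underside
- sizer: bystander: small turned wooden stand 40 mm across, 60 mm high, leave where it is; origin near the middle of its underside
- bur_stand: bystander: round dark wooden bur stand 60 mm across, 48 mm high with its burs, leave where it is; origin near the middle of its underside
Mind the look-alikes: they are no part of the job. What is shaped like the plate_long but orange or yellow is not meant.

How it is judged:
By the outcome, as a careful person would: the job done as asked, in the order asked, and still so for the second after the job is handed in, with the robot touching nothing.
It also fails if it takes over 58 s, if anything falls off the work surface, if the arm or the gripper's body presses on something with over 40 N, if the wrist force passes 120 N, or if a joint passes its speed limit or range.

## Working session

There is one attempt and no reset: what is moved stays moved. The work goes in short steps, Python scripts to look and compute and a tool call to move; the robot and the scene stay as the last step left them, time stands still between calls to the robot, and variables do not carry over. Pictures are saved under pics/ and viewed, and the job is handed in when it is done.

Besides the shell and the picture viewer there is one more tool, called after "Request:" as a command line: name --argument value ..., lists and objects as JSON in quotes. arm_command: Moves the arm, as the interface text tells. Its arguments: {"type":"object","properties":{"series":{"type":"array"},"newtons":{"type":"number"}},"required":["series"]}

```bash
mkdir -p pics
python3 - <<'E'
from workcell import bot
import cv2,numpy as np
s=bot.read_state();print(s)
for n in ["scene","top","wrist"]:
    i=bot.camera_info(n);p,d=bot.read_camera(n)
    np.savez(f"pics/{n}0.npz",p=p,d=d,K=i["K"],E=i["extrinsics"])
    cv2.imwrite(f"pics/{n}0.png",p);print(n,np.array(i["K"]).round(1).tolist(),np.array(i["extrinsics"]).round(4).tolist())
E
```

```text
{'time': 0.0, 'q': array([ 1.06610145e+00,  2.64775717e-01,  1.60539195e+00,  3.66846905e-06,
        1.27370667e+00, -3.69127756e-02]), 'joint_vel': array([-0.00012792, -0.00199685, -0.00048169, -0.0001238 , -0.00195304,
        0.00238985]), 'joint_torque': array([-6.67161239e-04, -5.15125787e+01, -3.67307782e+01, -6.03770354e-05,
        1.34319894e-02,  2.70112491e-05]), 'tool_pos': array([0.30403586, 0.6018741 , 0.25193708]), 'tcp_rot': array([ 0.36508034,  1.54011319, -0.36855852]), 'wrist_force': array([-0.21583979,  0.04660249,  0.61212306]), 'torque': array([ 0.04439811, -0.00949779,  0.05182704]), 'width': 1.0016571034379351}
scene [[419.3, 0.0, 316.3], [0.0, 419.3, 197.0], [0.0, 0.0, 1.0]] [[-0.9031, 0.3294, -0.2753, 0.8103], [0.4292, 0.708, -0.5609, 0.6457], [0.0101, -0.6247, -0.7808, 0.8992], [0.0, 0.0, 0.0, 1.0]]
top [[509.2, 0.0, 315.9], [0.0, 509.2, 198.0], [0.0, 0.0, 1.0]] [[-0.0042, -0.9988, 0.0497, 0.4381], [-0.9998, 0.0051, 0.0168, 0.0384], [-0.0171, -0.0496, -0.9986, 1.4143], [0.0, 0.0, 0.0, 1.0]]
wrist [[307.1, 0.0, 317.0], [0.0, 307.1, 204.1], [0.0, 0.0, 1.0]] [[0.4504, 0.8579, 0.2473, 0.2407], [0.8928, -0.4319, -0.1279, 0.6341], [-0.0029, 0.2784, -0.9605, 0.372], [0.0, 0.0, 0.0, 1.0]]
```

View pics/scene0.png

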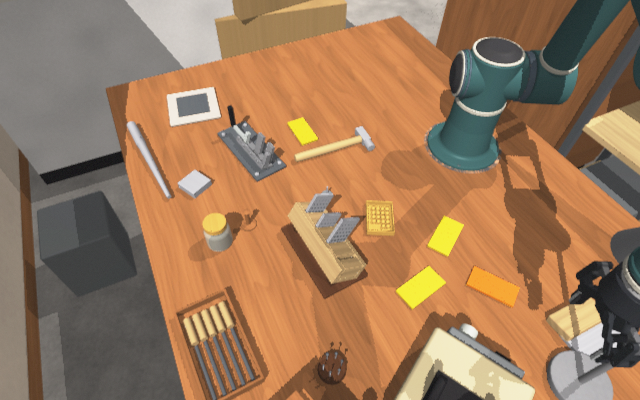

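View pics/top0.png

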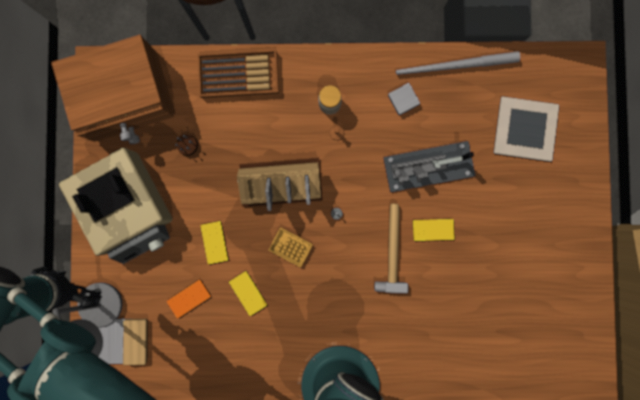

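View pics/wrist0.png

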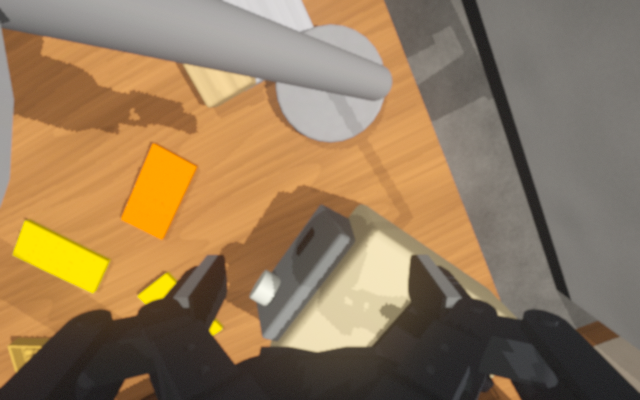

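The scene view shows the rack at about (325,240) with three plates, and the draw head at about (252,148). The orange and yellow flat pieces are the decoys. I'll enlarge both areas.

Run:
```python
import cv2,numpy as np
s=cv2.imread("pics/scene0.png");t=cv2.imread("pics/top0.png")
def c(im,x,y,w,h,k,n): cv2.imwrite(n,cv2.resize(im[y:y+h,x:x+w],None,fx=k,fy=k,interpolation=cv2.INTER_CUBIC))
c(s,275,180,100,75,8,"pics/c1.png")
c(s,205,95,100,75,8,"pics/c2.png")
c(t,230,150,100,75,8,"pics/c3.png")
c(t,380,130,100,75,8,"pics/c4.png")
```

```text
(no output)
```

View pics/c1.png

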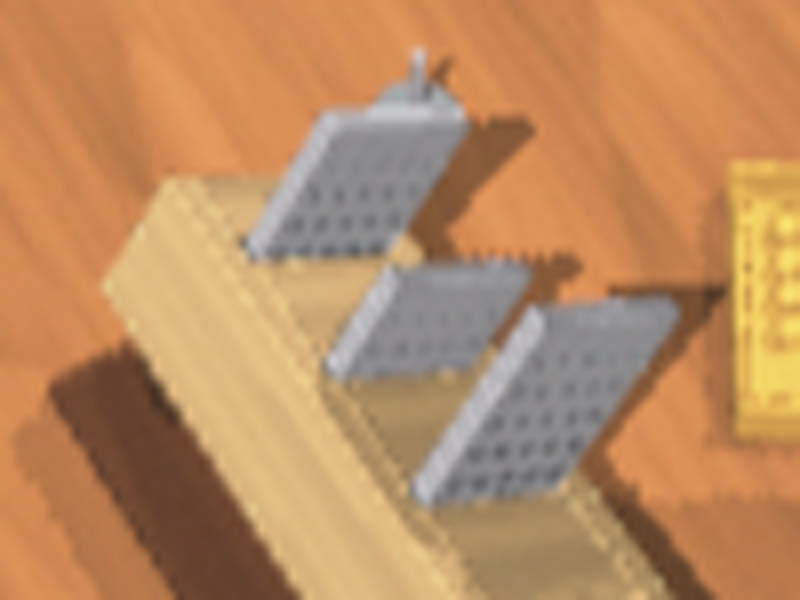

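View pics/c2.png

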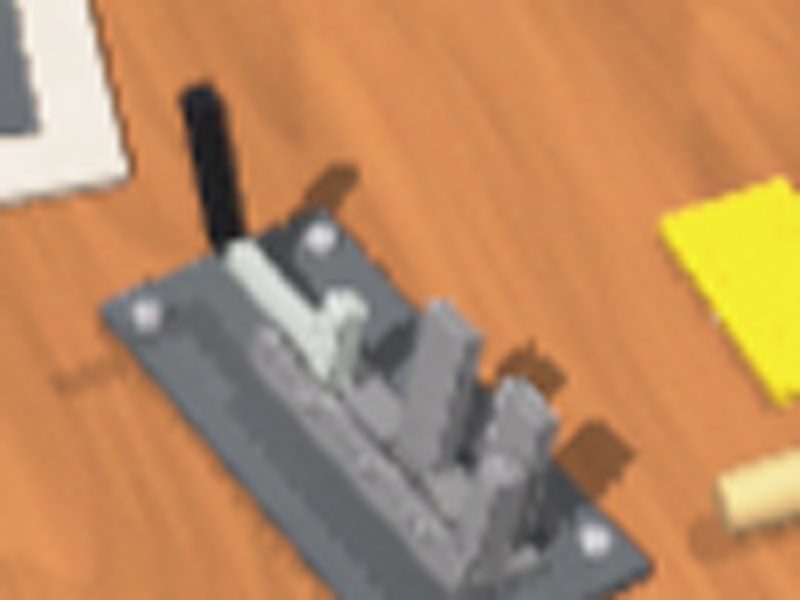

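View pics/c3.png

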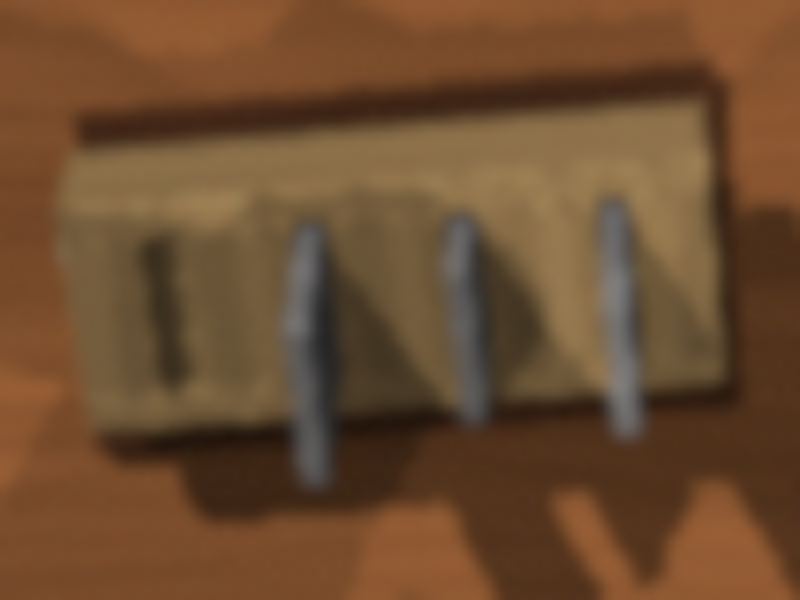

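View pics/c4.png

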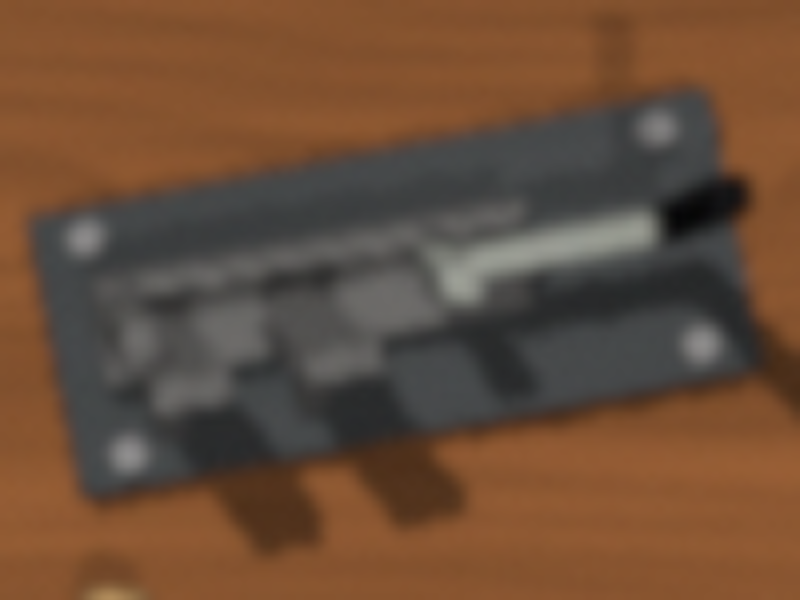

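The top view shows plates at about (269,194), (289,187) and (308,188). Of these, (269,194) sticks out furthest; in the scene view it is the plate at about (343,230). I'll check lengths in 3D and locate the rack and seat.

```bash
cat > h.py <<'E'
import numpy as np,cv2
from scipy.spatial.transform import Rotation as R
def load(n):
    z=np.load(f"pics/{n}.npz");return z["p"],z["d"],z["K"],z["E"]
def cloud(d,K,E):
    v,u=np.mgrid[0:d.shape[0],0:d.shape[1]]
    P=np.stack([(u-K[0,2])/K[0,0]*d,(v-K[1,2])/K[1,1]*d,d],-1)
    return P@E[:3,:3].T+E[:3,3]
def proj(P,K,E):
    q=(np.atleast_2d(P)-E[:3,3])@E[:3,:3];w=q@np.asarray(K).T;return w[:,:2]/w[:,2:]
E
python3 - <<'E'
from h import *
for n,pts in (("scene0",dict(longtopL=(342.3,218.5),longtopR=(359,218),longbotL=(328,242),longbotR=(346,239.5),midtopL=(325,213.5),midtopR=(340.5,213.5),lefttopL=(317,194.5),lefttopR=(333,195),leftbotL=(307,211.5),post=(230,106.5))),
 ("top0",dict(longtop=(269.5,210),longbase=(269,179),midtop=(289.5,202),rtop=(308.5,204),rb=(306.5,176)))):
    p,d,K,E=load(n);C=cloud(d,K,E)
    print(n,(d==0).mean())
    for k,(u,v) in pts.items():
        u0,v0=int(round(u)),int(round(v))
        w=C[v0-1:v0+2,u0-1:u0+2].reshape(-1,3); print(k,w[np.argmax(w[:,2])].round(4),C[v0,u0].round(4))
p,d,K,E=load("scene0");C=cloud(d,K,E).reshape(-1,3);
m=(abs(C[:,0]-.3)<.15)&(abs(C[:,1])<.12);
print("table z scene",np.percentile(C[:,2][(C[:,2]<.02)&(C[:,2]>-.02)],[5,50,95]))
p,d,K,E=load("top0");C=cloud(d,K,E).reshape(-1,3);print("top",np.percentile(C[:,2][(C[:,2]<.02)&(C[:,2]>-.02)],[5,50,95]))
E
```

```text
scene0 0.0041171875
longtopL [0.5183 0.1864 0.1468] [0.5187 0.1825 0.146 ]
longtopR [0.4766 0.1837 0.1227] [0.4741 0.1841 0.1218]
longbotL [0.5581 0.1962 0.089 ] [0.5552 0.1907 0.0835]
longbotR [0.5084 0.1885 0.0624] [0.5057 0.1893 0.0575]
midtopL [0.5408 0.1385 0.1193] [0.5384 0.1388 0.1183]
midtopR [0.4982 0.1343 0.0937] [0.4968 0.1371 0.0923]
lefttopL [0.5367 0.0864 0.1322] [0.5343 0.087  0.1316]
lefttopR [0.493  0.0856 0.1086] [0.4911 0.0875 0.1059]
leftbotL [0.568  0.0974 0.0884] [0.5646 0.0957 0.0883]
post [ 0.6101 -0.336   0.1101] [ 0.6134 -0.3367  0.107 ]
top0 0.00390234375
longtop [0.475  0.1795 0.1236] [0.4725 0.1773 0.1201]
longbase [0.557  0.1805 0.0901] [0.555  0.184  0.0827]
midtop [0.4965 0.1308 0.092 ] [0.4941 0.1286 0.0854]
rtop [0.4904 0.0808 0.1078] [0.488 0.081 0.104]
rb [0.559  0.0838 0.0908] [0.5622 0.0866 0.0846]
table z scene [-0.00396198 -0.00052871  0.01221816]
top [-0.00577826 -0.0004675   0.01024035]
```

Run:
```python
from h import *
p,d,K,E=load("wrist0");C=cloud(d,K,E)
for u,v in [(20,20),(100,35),(200,50),(300,70),(370,85),(330,120),(390,330),(300,300)]: print((u,v),C[v,u].round(3))
rv=[0.36508034,1.54011319,-0.36855852]
T=R.from_rotvec(rv).as_matrix();print(T.round(3));t=np.array([.30403586,.6018741,.25193708])
X=np.eye(4);X[:3,:3]=T;X[:3,3]=t
M=np.linalg.inv(X)@E;print("cam in tool",M.round(4).tolist())
p,d,K,E=load("scene0");C=cloud(d,K,E)
for nm in("scene0","top0"):
  p,d,K,E=load(nm);C=cloud(d,K,E)
  for zb in [(.1,.2),(.2,.3),(.3,.5)]:
    m=(C[...,2]>zb[0])&(C[...,2]<zb[1])&(C[...,0]>.05)&(C[...,0]<.9)&(abs(C[...,1])<.75)
    n,l,st,c=cv2.connectedComponentsWithStats(m.astype(np.uint8))
    for i in range(1,n):
      if st[i,4]>25:
        q=C[l==i];print(nm,zb,st[i,4],q.min(0).round(2),q.max(0).round(2))
```

```text
(20, 20) [0.241 0.634 0.372]
(100, 35) [0.241 0.634 0.372]
(200, 50) [0.219 0.619 0.305]
(300, 70) [0.228 0.635 0.284]
(370, 85) [0.24  0.655 0.254]
(330, 120) [0.251 0.644 0.021]
(390, 330) [0.464 0.605 0.104]
(300, 300) [0.241 0.634 0.372]
[[-0.001  0.451  0.893]
 [-0.002  0.893 -0.451]
 [-1.    -0.002 -0.   ]]
cam in tool [[0.0006, -0.2785, 0.9604, -0.12], [1.0, 0.0007, -0.0005, -0.0001], [-0.0006, 0.9604, 0.2785, -0.071], [0.0, 0.0, 0.0, 1.0]]
scene0 (0.1, 0.2) 659 [ 0.05 -0.04  0.1 ] [0.08 0.05 0.2 ]
scene0 (0.1, 0.2) 174 [0.49 0.08 0.1 ] [0.55 0.09 0.13]
scene0 (0.1, 0.2) 76 [0.51 0.13 0.1 ] [0.55 0.14 0.12]
scene0 (0.1, 0.2) 296 [0.47 0.18 0.1 ] [0.55 0.19 0.15]
scene0 (0.1, 0.2) 48 [0.45 0.48 0.1 ] [0.48 0.5  0.1 ]
scene0 (0.1, 0.2) 52 [0.43 0.49 0.1 ] [0.45 0.51 0.1 ]
scene0 (0.1, 0.2) 70 [0.48 0.49 0.1 ] [0.51 0.51 0.1 ]
scene0 (0.1, 0.2) 1300 [0.42 0.51 0.1 ] [0.56 0.61 0.16]
scene0 (0.1, 0.2) 36 [0.41 0.54 0.1 ] [0.43 0.55 0.1 ]
scene0 (0.1, 0.2) 40 [0.41 0.55 0.1 ] [0.44 0.57 0.1 ]
scene0 (0.1, 0.2) 30 [0.52 0.51 0.1 ] [0.54 0.52 0.1 ]
scene0 (0.1, 0.2) 34 [0.43 0.55 0.1
[... 1139 characters left out ...]
p0 (0.1, 0.2) 124 [0.47 0.18 0.1 ] [0.55 0.19 0.15]
top0 (0.1, 0.2) 26 [0.46 0.5  0.1 ] [0.5  0.52 0.1 ]
top0 (0.1, 0.2) 65 [0.43 0.5  0.1 ] [0.47 0.54 0.11]
top0 (0.1, 0.2) 31 [0.41 0.56 0.1 ] [0.43 0.58 0.11]
top0 (0.1, 0.2) 84 [0.22 0.65 0.1 ] [0.24 0.66 0.2 ]
top0 (0.1, 0.2) 123 [0.05 0.   0.1 ] [0.06 0.04 0.2 ]
top0 (0.2, 0.3) 74 [0.32 0.63 0.24] [0.34 0.66 0.3 ]
top0 (0.2, 0.3) 109 [0.26 0.53 0.24] [0.29 0.56 0.3 ]
top0 (0.2, 0.3) 98 [0.23 0.63 0.2 ] [0.24 0.67 0.28]
top0 (0.2, 0.3) 865 [ 0.05 -0.08  0.2 ] [0.1  0.04 0.3 ]
top0 (0.3, 0.5) 1849 [0.26 0.53 0.3 ] [0.35 0.66 0.5 ]
top0 (0.3, 0.5) 400 [0.16 0.51 0.32] [0.24 0.58 0.35]
top0 (0.3, 0.5) 208 [ 0.06 -0.06  0.3 ] [0.08 0.01 0.31]
```

Run:
```python
from h import *
p,d,K,E=load("scene0");C=cloud(d,K,E)
hsv=cv2.cvtColor(p,cv2.COLOR_BGR2HSV)
g=(hsv[...,1]<60)
def plane(q):
    for _ in range(4):
        c=q.mean(0);n=np.linalg.svd(q-c)[2][2];r=(q-c)@n;q=q[abs(r)<max(.0015,2*r.std())] if _<3 else q
    return c,n*np.sign(n[1]),r.std(),len(q)
for nm,(y0,y1) in dict(long=(.165,.205),mid=(.115,.155),left=(.065,.105)).items():
    m=g&(C[...,0]>.44)&(C[...,0]<.6)&(C[...,1]>y0)&(C[...,1]<y1)&(C[...,2]>.06)
    q=C[m];c,n,s,k=plane(q);print(nm,k,c.round(4),n.round(3),s.round(4),"yaw",np.degrees(np.arctan2(-n[0],n[1])).round(2))
    # extents along plate z for yaw
    yaw=np.radians(-1) 
    z=np.array([-.5,0,.866]);x=np.array([.866,0,.5])
    print("  ext z",np.percentile(q@z,[1,99]).round(4)," ext x",np.percentile(q@x,[1,99]).round(4))
p,d,K,E=load("top0");C=cloud(d,K,E)
hsv=cv2.cvtColor(p,cv2.COLOR_BGR2HSV)
# rack region by height
m=(C[...,0]>.45)&(C[...,0]<.68)&(C[...,1]>.02)&(C[...,1]<.28)&(C[...,2]>.045)&(C[...,2]<.1)&(hsv[...,1]>60)
q=C[m][:,:2].astype(np.float32);print("rack rect",cv2.minAreaRect(q))
m=(C[...,0]>.5)&(C[...,0]<.7)&(C[...,1]>-.37)&(C[...,1]<-.08)&(hsv[...,1]<110)&(abs(C[...,2]-.01)<.15)
m=cv2.morphologyEx(m.astype(np.uint8),cv2.MORPH_OPEN,np.ones((3,3)))
n,l,st,c=cv2.connectedComponentsWithStats(m);i=1+np.argmax(st[1:,4]);print(st[i])
q=C[l==i][:,:2].astype(np.float32);print("seat rect",cv2.minAreaRect(q))
```

```text
long 403 [0.5156 0.1878 0.1049] [-0.072  0.997  0.011] 0.0009 yaw 4.12
  ext z [-0.2057 -0.1313]  ext x [0.47   0.5261]
mid 216 [0.5281 0.1386 0.0896] [-0.078  0.997  0.014] 0.0009 yaw 4.46
  ext z [-0.2079 -0.1664]  ext x [0.4717 0.5293]
left 292 [0.5273 0.0885 0.0967] [-0.071  0.997  0.012] 0.0009 yaw 4.07
  ext z [-0.2091 -0.153 ]  ext x [0.4756 0.5325]
rack rect ((0.5429084897041321, 0.16124773025512695), (0.10146774351596832, 0.21412819623947144), 4.389740943908691)
[ 384  141   89   51 3127]
seat rect ((0.5955473780632019, -0.2515014708042145), (0.102869413793087, 0.2427254170179367), 10.526372909545898)
```

```bash
cat >> h.py <<'E'
from scipy.linalg import logm,expm
def mat(Rm,t):
    X=np.eye(4);X[:3,:3]=Rm;X[:3,3]=t;return X
def cur():
    from workcell import bot
    s=bot.read_state();return mat(R.from_rotvec(s["tcp_rot"]).as_matrix(),s["tool_pos"]),s
def plan(T1,n=None,T0=None):
    if T0 is None:T0,_=cur()
    rel=np.linalg.inv(T0)@T1;L=logm(rel).real
    ang=np.linalg.norm(R.from_matrix(rel[:3,:3]).as_rotvec());dist=np.linalg.norm(rel[:3,3])
    if n is None:n=int(max(np.ceil(dist/.045),np.ceil(ang/.13),1))
    D=expm(L/n);w=R.from_matrix(D[:3,:3]).as_rotvec();t=D[:3,3]*100
    print("n",n,"dist mm",(dist*1000).round(1),"ang deg",np.degrees(ang).round(2),"row",[*w.round(4),*t.round(3)])
def tool(x,y):
    x=np.array(x,float);x/=np.linalg.norm(x);y=np.array(y,float);y-=x*(x@y);y/=np.linalg.norm(y)
    return np.stack([x,y,np.cross(x,y)],1)
Z=lambda a:R.from_euler("z",a,degrees=True).as_matrix()
RACK_YAW=4.2
pz=Z(RACK_YAW)@np.array([-.5,0,.8660]);py=Z(RACK_YAW)@np.array([0,1.,0])
tip=np.array([.497,.182,.135])
RG=tool(-pz,py)
E
python3 - <<'E'
from h import *
plan(mat(RG,tip+pz*.11))
E
```

```text
n 10 dist mm 446.5 ang deg 42.91 row [np.float64(-0.0528), np.float64(-0.0511), np.float64(0.0143), np.float64(0.677), np.float64(-3.88), np.float64(2.247)]
```

Request:
arm_command --series '[[[-0.053,-0.051,0.014,0.68,-3.88,2.25,0.45],[-0.053,-0.051,0.014,0.68,-3.88,2.25,0.45],[-0.053,-0.051,0.014,0.68,-3.88,2.25,0.45],[-0.053,-0.051,0.014,0.68,-3.88,2.25,0.45],[-0.053,-0.051,0.014,0.68,-3.88,2.25,0.45],[-0.053,-0.051,0.014,0.68,-3.88,2.25,0.45],[-0.053,-0.051,0.014,0.68,-3.88,2.25,0.45],[-0.053,-0.051,0.014,0.68,-3.88,2.25,0.45],[-0.053,-0.051,0.014,0.68,-3.88,2.25,0.45],[-0.053,-0.051,0.014,0.68,-3.88,2.25,0.45]]]' --newtons 60

```text
time: 1.15
tool_pos: [0.447, 0.17, 0.2254]
tcp_rot: [-0.07, 1.033, 0.089]
wrist_force: [0.4, 0.6, -0.4]
width: 0.449
```

Run:
```python
from h import *
T,s=cur();print(s["time"],s["tool_pos"],s["q"].round(2),s["width"])
plan(mat(RG,tip+pz*.11))
```

```text
1.15 [0.44702683 0.17000248 0.22544859] [ 0.43 -0.41  2.37 -0.28  0.69 -1.08] 0.4491138853561183
n 1 dist mm 10.5 ang deg 2.27 row [np.float64(0.0374), np.float64(0.0128), np.float64(-0.003), np.float64(-0.63), np.float64(0.837), np.float64(-0.091)]
```

Request:
arm_command --series '[[[0.037,0.013,-0.003,-0.63,0.84,-0.09,0.45],[0,0,0,0,0,0,0.45]]]'

```text
time: 1.35
tool_pos: [0.444, 0.1677, 0.2296]
tcp_rot: [-0.033, 1.046, 0.051]
wrist_force: [-0.3, 0.7, 0.1]
width: 0.45
```

```bash
cat >> h.py <<'E'
def snap(n,tag,save=True):
    from workcell import bot
    i=bot.camera_info(n);p,d=bot.read_camera(n)
    np.savez(f"pics/{n}{tag}.npz",p=p,d=d,K=i["K"],E=i["extrinsics"]);cv2.imwrite(f"pics/{n}{tag}.png",p)
    return p,d,np.array(i["K"]),np.array(i["extrinsics"])
def plate_corners(tipmid,zdir,wdir,L=.11):
    t=np.cross(zdir,wdir);P=[]
    for s in(-1,1):
        for q in (-1,1):P.append(tipmid+wdir*.028*s+t*.004*q)
    return np.array(P)
E
python3 - <<'E'
from h import *
T,s=cur();print(s["tool_pos"])
p,d,K,E=snap("wrist",1)
plan(mat(RG,tip+pz*.11))
px=Z(RACK_YAW)@np.array([.866,0,.5])
uv=proj(plate_corners(tip,pz,px),K,E);print(uv.round(1))
q=p.copy()
for u,v in uv:cv2.circle(q,(int(u),int(v)),2,(0,0,255),-1)
u,v=uv.mean(0).astype(int);x0,y0=max(u-100,0),max(v-75,0)
cv2.imwrite("pics/w1.png",q);c=q[y0:y0+150,x0:x0+200];print(x0,y0);cv2.imwrite("pics/w1c.png",cv2.resize(c,None,fx=4,fy=4,interpolation=cv2.INTER_CUBIC))
E
```

```text
[0.443978   0.16773933 0.22960296]
n 1 dist mm 10.2 ang deg 0.78 row [np.float64(-0.0085), np.float64(-0.0008), np.float64(0.0107), np.float64(-0.168), np.float64(1.005), np.float64(0.028)]
[[326.5 173.9]
 [337.1 173.8]
 [326.6 242.6]
 [336.6 242.5]]
231 133
```

View pics/w1.png

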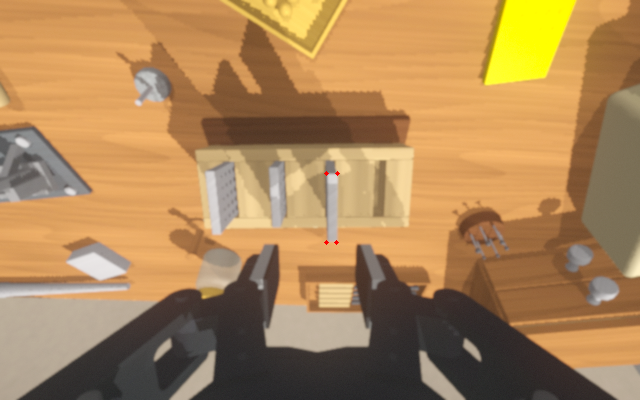

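View pics/w1c.png

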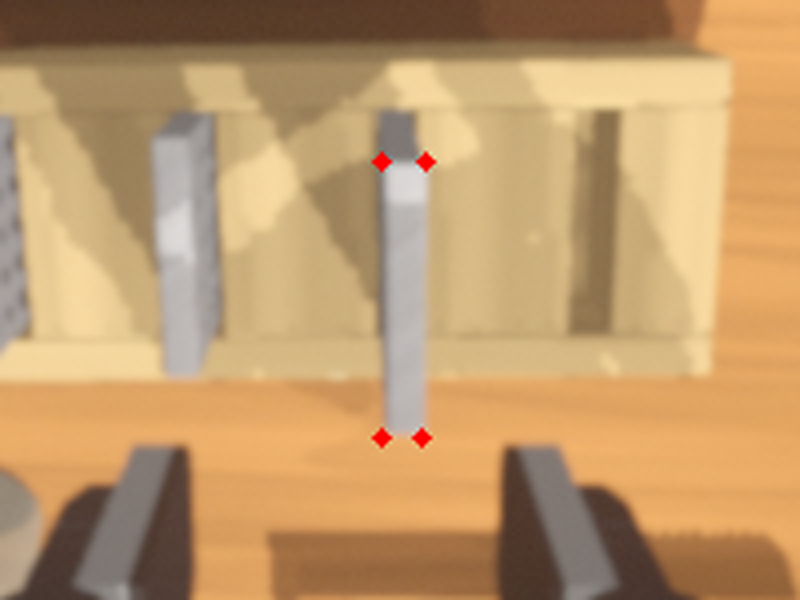

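The wrist view (plate corners at about (332,174) to (332,242)) matches my model of the long plate to within 1 mm. Its face is uncovered to about 72 mm, the most of the three. Next I align and descend.

Request:
arm_command --series '[[[-0.008,0,0.01,0.5,0.6,0,0.45],[0,0,0,0.5,0.45,0,0.45],[0,0,0,0.5,0,0,0.45]]]'

```text
time: 1.7
tool_pos: [0.4496, 0.1827, 0.2146]
tcp_rot: [-0.042, 1.047, 0.073]
wrist_force: [0.5, -0.8, -0.4]
width: 0.449
```

```bash
sed -i 's/^tip=.*/tip=np.array([.497,.1825,.135])/' h.py
python3 - <<'E'
from h import *
T,s=cur();print(s["tool_pos"])
plan(mat(RG,tip-pz*.019))
E
```

```text
[0.44959499 0.18266105 0.21464234]
n 3 dist mm 111.7 ang deg 0.41 row [np.float64(0.0021), np.float64(-0.0002), np.float64(-0.0012), np.float64(3.72), np.float64(-0.13), np.float64(0.038)]
```

Request:
arm_command --series '[[[0,0,0,2.2,-0.1,0,0.45],[0,0,0,2.5,-0.1,0,0.45],[0,0,0,2.5,-0.1,0,0.45],[0,0,0,1.8,-0.1,0,0.45],[0,0,0,0.9,0,0,0.45],[0,0,0,0,0,0,0.45]]]'

```text
time: 2.3
tool_pos: [0.4984, 0.1922, 0.1218]
tcp_rot: [-0.054, 1.052, 0.09]
wrist_force: [-0.5, 0.5, 0.1]
width: 0.453
```

Run:
```python
from h import *
T,s=cur();print(s["tool_pos"],s["wrist_force"].round(1))
plan(mat(RG,tip-pz*.019))
p,d,K,E=snap("wrist",2)
cv2.imwrite("pics/w2c.png",cv2.resize(p[130:400,180:480],None,fx=2.2,fy=2.2,interpolation=cv2.INTER_CUBIC))
```

```text
[0.49838399 0.19224701 0.12177785] [-0.5  0.5  0.1]
n 1 dist mm 12.6 ang deg 1.56 row [np.float64(0.0238), np.float64(-0.0053), np.float64(-0.0122), np.float64(0.636), np.float64(-0.981), np.float64(0.46)]
```

View pics/w2c.png

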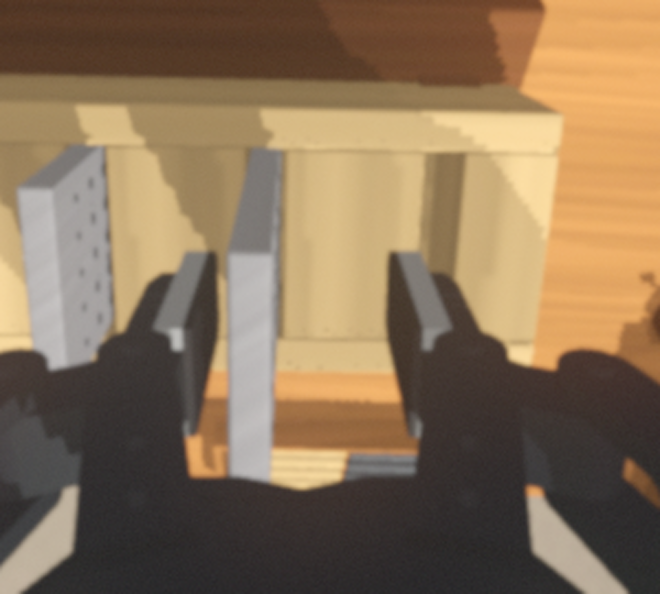

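Request:
arm_command --series '[[[0.024,-0.005,-0.012,0.3,-1.0,0.45,0.45],[0,0,0,0,0,0,0.45],[0,0,0,0,0,0,0.45]]]'

```text
time: 2.65
tool_pos: [0.5058, 0.1834, 0.1242]
tcp_rot: [-0.037, 1.043, 0.067]
wrist_force: [0.9, 0.3, 0.7]
width: 0.453
```

Run:
```python
from h import *
T,s=cur();print(s["tool_pos"],s["wrist_force"].round(1),s["joint_vel"].round(3))
plan(mat(RG,tip-pz*.019))
```

```text
[0.50577636 0.18344517 0.12422233] [0.9 0.3 0.7] [-0.005 -0.009 -0.005 -0.007  0.002  0.004]
n 1 dist mm 5.7 ang deg 0.24 row [np.float64(-0.0013), np.float64(0.0039), np.float64(-0.0011), np.float64(0.525), np.float64(-0.031), np.float64(-0.227)]
```

Request:
arm_command --series '[[[0,0.004,0,0.5,-0.03,-0.22,0.45],[0,0,0,0,0,0,0.45],[0,0,0,0,0,0,0.05],[0,0,0,0,0,0,0.0],[0,0,0,0,0,0,0.0],[0,0,0,0,0,0,0.0],[0,0,0,0,0,0,0.0]]]' --newtons 60

```text
time: 3.35
tool_pos: [0.5072, 0.1831, 0.1206]
tcp_rot: [-0.035, 1.044, 0.067]
wrist_force: [0.8, 0.4, -0.2]
width: 0.085
```

Run:
```python
from h import *
T,s=cur();print(s["tool_pos"],s["wrist_force"].round(1),s["width"])
plan(mat(RG,tip-pz*.019))
print(((tip-s["tool_pos"])@T[:3,:3]).round(4))
```

```text
[0.50720259 0.1830884  0.12060205] [ 0.8  0.4 -0.2] 0.08470122988591831
n 1 dist mm 2.2 ang deg 0.25 row [np.float64(-0.0023), np.float64(0.0032), np.float64(-0.0017), np.float64(0.142), np.float64(0.015), np.float64(-0.166)]
[-0.0176  0.0002 -0.0016]
```

Request:
arm_command --series '[[[0,0,0,-0.5,0,0,0],[0,0,0,-0.7,0,0,0],[0,0,0,-0.7,0,0,0],[0,0,0,0,0,0,0]]]'

```text
time: 3.75
tool_pos: [0.497, 0.1825, 0.1381]
tcp_rot: [-0.035, 1.044, 0.067]
wrist_force: [0.7, 0.6, -0.9]
width: 0.091
```

Run:
```python
from h import *
T,s=cur();print(s["tool_pos"],s["wrist_force"].round(1),s["width"])
plan(mat(RG,tip-pz*.019+pz*.06))
```

```text
[0.49703706 0.18245964 0.13808032] [ 0.7  0.6 -0.9] 0.09133212596113217
n 1 dist mm 38.4 ang deg 0.25 row [np.float64(-0.0022), np.float64(0.0031), np.float64(-0.0021), np.float64(-3.835), np.float64(0.012), np.float64(-0.145)]
```

Request:
arm_command --series '[[[0,0,0,-0.8,0,0,0],[0,0,0,-0.9,0,0,0],[0,0,0,-0.9,0,0,0],[0,0,0,-0.9,0,0,0],[0,0,0,-0.9,0,0,0],[0,0,0,0,0,0,0]]]'

```text
time: 4.35
tool_pos: [0.4706, 0.1798, 0.1779]
tcp_rot: [-0.036, 1.048, 0.066]
wrist_force: [0.6, -0.2, -2.5]
width: 0.089
```

Run:
```python
from h import *
T,s=cur();print(s["tool_pos"],s["wrist_force"].round(1),s["width"],s["q"].round(2))
plan(mat(RG,tip-pz*.019+pz*.1))
p,d,K,E=snap("wrist",3)
p,d,K,E=snap("scene",3)
cv2.imwrite("pics/s3c.png",cv2.resize(p[130:330,230:430],None,fx=3,fy=3,interpolation=cv2.INTER_CUBIC))
```

```text
[0.47059743 0.17979723 0.17794304] [ 0.6 -0.2 -2.5] 0.08920031044279247 [ 0.43 -0.28  2.37 -0.32  0.58 -0.99]
n 1 dist mm 30.6 ang deg 0.16 row [np.float64(-0.0023), np.float64(-0.0011), np.float64(-0.001), np.float64(-3.054), np.float64(0.08), np.float64(0.147)]
```

View pics/s3c.png

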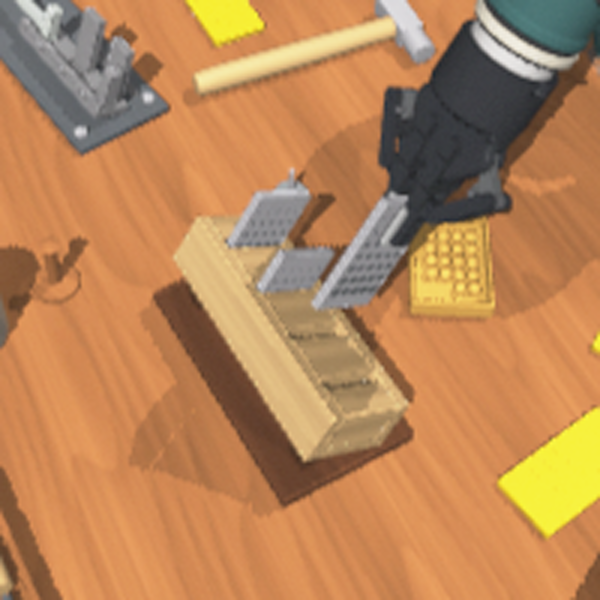

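View pics/wrist3.png

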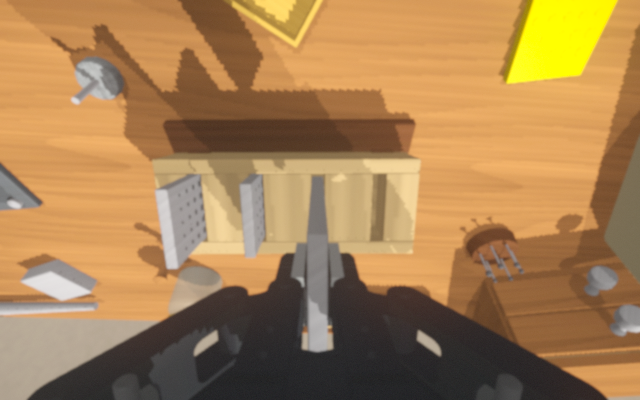

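Run:
```python
from h import *
for nm in ("scene0","top0"):
  p,d,K,E=load(nm);C=cloud(d,K,E).reshape(-1,3)
  yaw=10.3;S=Z(yaw)
  q=(C-[.5955,-.2515,0])@S
  m=(abs(q[:,0])<.06)&(abs(q[:,1])<.14)&(q[:,2]>.03)&(q[:,2]<.13)
  q=q[m]
  print(nm,len(q))
  # side map: y bins / z bins mean x
  n=np.array([np.cos(np.radians(20)),0,np.sin(np.radians(20))])
  for y0 in np.arange(-.13,.1,.01):
    k=(q[:,1]>=y0)&(q[:,1]<y0+.01)
    if k.sum()>2: 
      a=q[k];print("y",round(y0+.005,3),k.sum(),"zmax",a[:,2].max().round(3),"x@top",a[a[:,2].argmax(),0].round(3),"n·max",np.percentile((a@n),[10,50,90]).round(4))
cv2.imwrite("pics/s0c.png",cv2.resize(load("scene0")[0][95:185,210:300],None,fx=6,fy=6,interpolation=cv2.INTER_CUBIC))
```

```text
scene0 681
y -0.095 3 zmax 0.088 x@top 0.009 n·max [0.0276 0.0319 0.0375]
y -0.085 78 zmax 0.11 x@top -0.001 n·max [0.0227 0.0324 0.0421]
y -0.075 41 zmax 0.108 x@top 0.009 n·max [0.0154 0.0226 0.0368]
y -0.065 9 zmax 0.043 x@top 0.003 n·max [0.0107 0.0173 0.0193]
y -0.055 9 zmax 0.043 x@top 0.001 n·max [0.0118 0.0178 0.0202]
y -0.045 13 zmax 0.043 x@top 0.003 n·max [0.0137 0.0181 0.0205]
y -0.035 17 zmax 0.044 x@top 0.008 n·max [0.0137 0.021  0.0292]
y -0.025 17 zmax 0.043 x@top 0.003 n·max [0.0155 0.0209 0.03  ]
y -0.015 24 zmax 0.061 x@top -0.003 n·max [0.0158 0.0209 0.0289]
y -0.005 53 zmax 0.062 x@top -0.001 n·max [0.0107 0.0184 0.0224]
y 0.005 8 zmax 0.061 x@top -0.008 n·max [0.0154 0.0277 0.0301]
y 0.015 11 zmax 0.039 x@top 0.017 n·max [0.0222 0.0285 0.0306]
y 0.025 24 zmax 0.079 x@top -0.023 n·max [0.0048 0.0073 0.0288]
y 0.035 52 zmax 0.081 x@top -0.02 n·max [0.0035 0.007  0.0273]
y 0.045 53 zmax 0.078 x@top -0.022 n·max [-0.0008  0.0066  0.0269]
y 0.055 50 zmax 0.078 x@top -0.025 n·max [-0.0007  0.004   0.0268]
y 0.065 8 zmax 0.039 x@top 0.018 n·max [0.025  0.0282 0.0294]
y
[... 785 characters left out ...]
5 46 zmax 0.065 x@top 0.0 n·max [0.0119 0.0195 0.0265]
y 0.005 10 zmax 0.039 x@top 0.016 n·max [0.0216 0.0266 0.0288]
y 0.015 11 zmax 0.042 x@top 0.016 n·max [0.0241 0.0274 0.0288]
y 0.025 24 zmax 0.085 x@top -0.022 n·max [0.0008 0.0072 0.0284]
y 0.035 44 zmax 0.082 x@top -0.026 n·max [0.0002 0.0057 0.0255]
y 0.045 44 zmax 0.08 x@top -0.027 n·max [-0.0009  0.0065  0.0274]
y 0.055 34 zmax 0.082 x@top -0.023 n·max [-0.0009  0.0064  0.0281]
y 0.065 10 zmax 0.04 x@top 0.016 n·max [0.0224 0.0261 0.0275]
y 0.075 24 zmax 0.078 x@top -0.023 n·max [-0.0002  0.0067  0.0279]
y 0.085 44 zmax 0.082 x@top -0.023 n·max [-0.0003  0.0063  0.0278]
y 0.095 54 zmax 0.08 x@top -0.026 n·max [0.0004 0.0116 0.0251]
```

Request:
arm_command --series '[[[0,0,0,-2,0,0,0],[0,0,0,-3,0,1.5,0],[0,0,0,-3,0,1.8,0],[0,0,0,-2,0,1,0],[0,0,0,0,0,0,0]]]'

```text
time: 4.95
tool_pos: [0.4552, 0.1773, 0.2827]
tcp_rot: [-0.04, 1.06, 0.063]
wrist_force: [0.4, 1.1, -2.0]
width: 0.085
```

```bash
cat >> h.py <<'E'
SY=10.3
So=np.array([.584,-.198,.0235])
def seatR(): 
    a=np.radians(20);return Z(SY)@np.stack([[np.cos(a),0,np.sin(a)],[0,1,0],[-np.sin(a),0,np.cos(a)]],1)
def RS():
    S=seatR();return tool(-S[:,2],S[:,0])
E
python3 - <<'E'
from h import *
T0,s=cur();print(s["q"].round(2))
S=seatR();T1=mat(RS(),So+S@[.004,0,.0924+.15]);print(T1[:3,3],T1[:3,:3].round(2).tolist())
plan(T1)
rel=logm(np.linalg.inv(T0)@T1).real
for a in np.linspace(0,1,6):
    T=T0@expm(rel*a).real;print(T[:3,3].round(3),(T[:3,3]+T[:3,0]*.0924).round(3))
E
```

```text
[ 0.44 -0.41  2.26 -0.24  0.83 -1.08]
[ 0.50612854 -0.21215164  0.25264957] [[0.34, 0.92, 0.18], [0.06, 0.17, -0.98], [-0.94, 0.34, 0.0]]
n 12 dist mm 393.9 ang deg 84.83 row [np.float64(0.1224), np.float64(0.0135), np.float64(-0.0074), np.float64(0.396), np.float64(-2.749), np.float64(2.291)]
[0.455 0.177 0.283] [0.5   0.18  0.202]
[0.507 0.111 0.298] [0.55  0.112 0.216]
[0.541 0.031 0.303] [0.58  0.033 0.219]
[ 0.552 -0.054  0.296] [ 0.588 -0.052  0.211]
[ 0.54  -0.137  0.279] [ 0.573 -0.134  0.193]
[ 0.506 -0.212  0.253] [ 0.537 -0.207  0.166]
```

Request:
arm_command --series '[[[0.122,0.013,-0.007,0.4,-2.75,2.29,0],[0.122,0.013,-0.007,0.4,-2.75,2.29,0],[0.122,0.013,-0.007,0.4,-2.75,2.29,0],[0.122,0.013,-0.007,0.4,-2.75,2.29,0],[0.122,0.013,-0.007,0.4,-2.75,2.29,0],[0.122,0.013,-0.007,0.4,-2.75,2.29,0],[0.122,0.013,-0.007,0.4,-2.75,2.29,0],[0.122,0.013,-0.007,0.4,-2.75,2.29,0],[0.122,0.013,-0.007,0.4,-2.75,2.29,0],[0.122,0.013,-0.007,0.4,-2.75,2.29,0]]]'

```text
time: 5.95
tool_pos: [0.529, -0.1597, 0.2507]
tcp_rot: [1.063, 1.096, -0.694]
wrist_force: [1.1, 0.0, -3.2]
width: 0.087
```

Run:
```python
from h import *
T0,s=cur();print(s["tool_pos"],s["q"].round(2))
S=seatR();T1=mat(RS(),So+S@[.004,0,.0924+.15]);plan(T1)
```

```text
[ 0.52895905 -0.15972787  0.25068357] [-0.45 -0.15  2.08  0.24  0.93 -0.95]
n 2 dist mm 57.2 ang deg 11.86 row [np.float64(0.1032), np.float64(0.0075), np.float64(0.0013), np.float64(-0.608), np.float64(-1.815), np.float64(2.131)]
```

Request:
arm_command --series '[[[0.1,0.007,0,-0.6,-1.5,1.8,0],[0.1,0.007,0,-0.5,-1.3,1.3,0],[0,0,0,0,0,0,0],[0,0,0,0,0,0,0]]]'

```text
time: 6.35
tool_pos: [0.5038, -0.2044, 0.2406]
tcp_rot: [1.252, 1.063, -0.833]
wrist_force: [0.2, -0.5, -3.0]
width: 0.089
```

Run:
```python
from h import *
T0,s=cur();print(s["tool_pos"],s["q"].round(2),s["width"])
S=seatR();T1=mat(RS(),So+S@[.004,0,.0924+.15]);plan(T1)
snap("wrist",4);snap("scene",4);snap("top",4)
```

```text
[ 0.50376235 -0.20442051  0.24061662] [-0.57 -0.13  2.08  0.27  0.97 -0.86] 0.08916718399294006
n 1 dist mm 14.5 ang deg 1.38 row [np.float64(-0.0147), np.float64(-0.0032), np.float64(0.0188), np.float64(-1.11), np.float64(0.491), np.float64(0.792)]
```

View pics/wrist4.png

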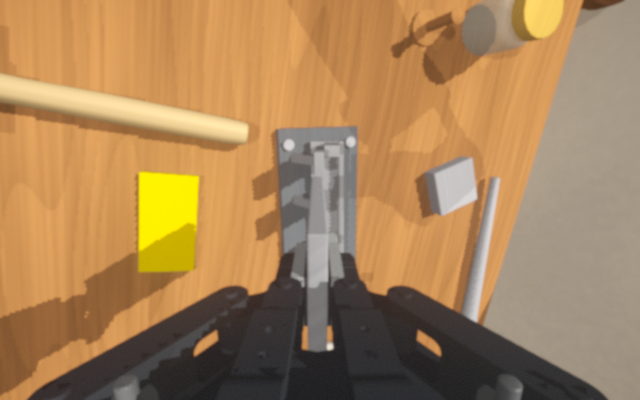

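View pics/scene4.png

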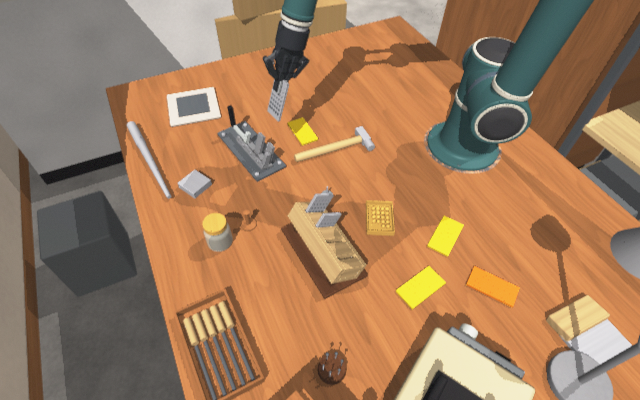

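Request:
arm_command --series '[[[0,0,0.01,-0.8,2.5,2.5,0],[0,0,0.01,-0.8,2.5,2.5,0],[0,0,0,0,0,0,0],[0,0,0,0,0,0,0]]]'

```text
time: 6.9
tool_pos: [0.5558, -0.2412, 0.2711]
tcp_rot: [1.254, 1.057, -0.809]
wrist_force: [-0.3, 0.1, -3.5]
width: 0.085
```

Run:
```python
from h import *
T0,s=cur();print(s["tool_pos"],s["q"].round(2),s["width"])
p,d,K,E=snap("wrist",5)
cv2.imwrite("pics/w5c.png",cv2.resize(p[90:290,160:400],None,fx=3,fy=3,interpolation=cv2.INTER_CUBIC))
```

```text
[ 0.55581404 -0.24119404  0.27107389] [-0.58 -0.03  1.94  0.29  1.01 -0.89] 0.0853334113771329
```

View pics/w5c.png

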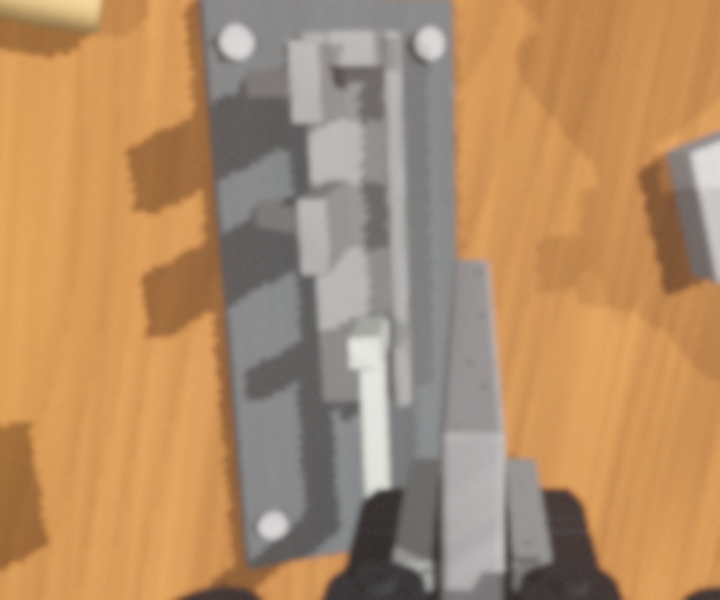

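Run:
```python
from h import *
p,d,K,E=load("wrist5")
cv2.imwrite("pics/w5d.png",cv2.resize(p[95:195,235:325],None,fx=6,fy=6,interpolation=cv2.INTER_LANCZOS4))
cv2.imwrite("pics/w5e.png",cv2.resize(p[180:270,250:340],None,fx=6,fy=6,interpolation=cv2.INTER_LANCZOS4))
```

```text
(no output)
```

View pics/w5d.png

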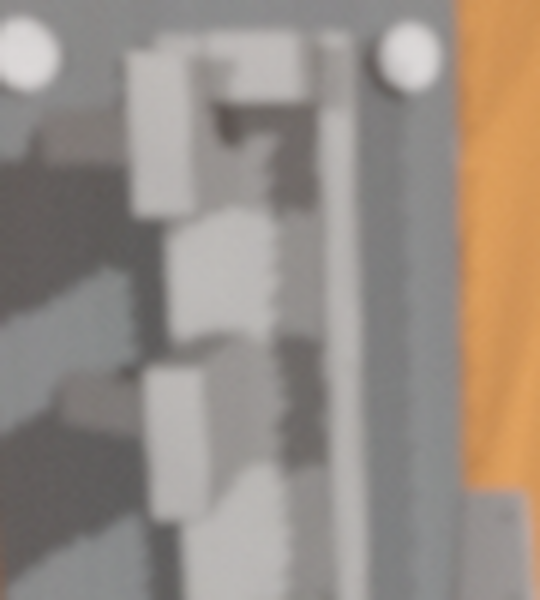

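View pics/w5e.png

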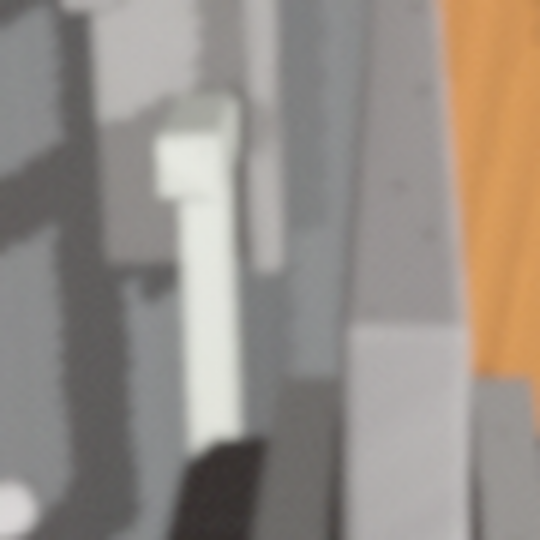

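```bash
cat > fit.py <<'E'
from h import *
import h
from scipy.optimize import least_squares
p,d,K,E=load("wrist5")
f=lambda c,o:((np.array(c)+.5)/6-.5+np.array(o))
A=[]
# (seat mm point, pixel, weight u, v)
add=lambda P,c,o,wu=1,wv=1:A.append((np.array(P)/1000,f(c,o),wu,wv))
o=(235,95)
add((0,38,60),(190,52),o);add((0,12,60),(196,216),o);add((0,-12,60),(206,368),o);add((0,-38,60),(212,519),o)
add((16,20,8),(322,180),o,1,0);add((22,20,8),(353,180),o,1,0)
add((16,-25,8),(333,480),o,1,0);add((22,-25,8),(362,480),o,1,0)
add((8,30,40),(255,103),o,0,1)
def res(v,full=False):
    h.SY=v[2];S=h.seatR();r=[]
    for P,c,a,b in A:
        u=proj(v3(v)+S@P,K,E)[0]-c;r+= [u[0]*a,u[1]*b]
    return np.array(r)
v3=lambda v:np.array([v[0],v[1],.0235+v[3]])
s=least_squares(lambda v:np.r_[res(v),v[3]*300],[.584,-.198,10.3,0])
print(s.x.round(4),np.abs(s.fun).max().round(2));print(s.fun.round(2))
E
python3 fit.py
```

```text
[ 5.85700e-01 -1.89300e-01  1.07341e+01 -7.00000e-04] 0.42
[-0.3  -0.42  0.2   0.33 -0.15 -0.23  0.22  0.26  0.13 -0.    0.27 -0.
 -0.31 -0.   -0.02 -0.    0.    0.1  -0.22]
```

```bash
sed -i 's/^SY=.*/SY=10.73/;s/^So=.*/So=np.array([.5857,-.1893,.0232])/' h.py
python3 - <<'E'
from h import *
p,d,K,E=load("wrist5")
T=mat(R.from_rotvec([1.254,1.057,-.809]).as_matrix(),[.55581404,-.24119404,.27107389])
from workcell import bot
s=bot.read_state();T=mat(R.from_rotvec(s["tcp_rot"]).as_matrix(),s["tool_pos"]);print(s["tool_pos"])
for x,z in((-.0176,-.0296),(.0924,-.0296),(-.0176,.0264),(.0924,.0264)):
  for y in(-.004,.004):
    print((x,y,z),proj(T[:3,3]+T[:3,:3]@[x,y,z],K,E)[0].round(1))
q=p[160:360,280:360]
cv2.imwrite("pics/w5f.png",cv2.resize(q,None,fx=5,fy=5,interpolation=cv2.INTER_LANCZOS4)[:600])
E
```

```text
[ 0.55607116 -0.2413168   0.2714812 ]
(-0.0176, -0.004, -0.0296) [308.3 235.4]
(-0.0176, 0.004, -0.0296) [330.7 235.4]
(0.0924, -0.004, -0.0296) [312.8 176.4]
(0.0924, 0.004, -0.0296) [324.2 176.4]
(-0.0176, -0.004, 0.0264) [309.3 363.4]
(-0.0176, 0.004, 0.0264) [328.9 363.5]
(0.0924, -0.004, 0.0264) [313.1 249.8]
(0.0924, 0.004, 0.0264) [323.7 249.9]
```

View pics/w5f.png

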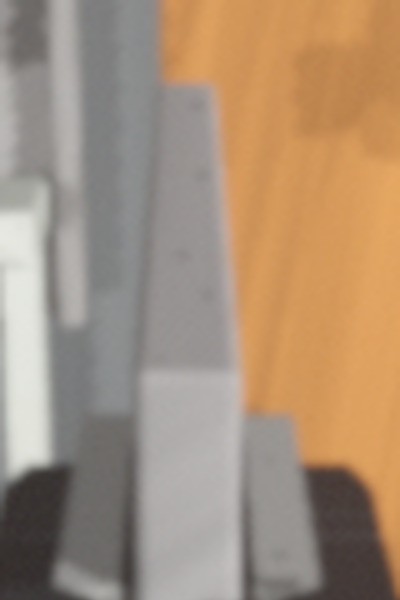

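```bash
cat >> h.py <<'E'
def foot2tcp(fx,fy,fz): # seat mm of foot centre -> TCP pose
    S=seatR();Rt=RS();foot=So+S@(np.array([fx,fy,fz])/1000)
    return mat(Rt,foot-Rt@np.array([.0924,-.0008,-.0014]))
def rep():
    T,s=cur();S=seatR()
    foot=T[:3,3]+T[:3,:3]@np.array([.0924,-.0008,-.0014])
    print("t",round(s["time"],2),"foot seat mm",(S.T@(foot-So)*1000).round(1),"tcp seat",(S.T@(T[:3,3]-So)*1000).round(1),"F seat",(S.T@s["wrist_force"]).round(1),"w",round(s["width"],3))
    print("rot err in tool deg",np.degrees(R.from_matrix(T[:3,:3].T@RS()).as_rotvec()).round(2))
    return T,s
E
python3 - <<'E'
from h import *
rep()
p,d,K,E=load("wrist5");S=seatR()
px=((np.array([190,133])+.5)/6-.5+[250,180]);print(px)
for y in (-80,-75,-70,-65,-60,-55,-50): print(y,proj(So+S@(np.array([6,y,38])/1000),K,E)[0].round(1))
for nm,uv in (("scene0",(230,106)),("top0",(472,154.5))):
    pp,dd,KK,EE=load(nm);C=cloud(dd,KK,EE);u,v=map(int,uv)
    w=C[v-4:v+5,u-4:u+5].reshape(-1,3);w=w[w[:,2]>.09];print(nm,w.mean(0).round(4),w.max(0).round(3),w.min(0).round(3),"seat",(S.T@(w.mean(0)-So)*1000).round(1))
plan(foot2tcp(8,-1,90))
E
```

```text
t 6.95 foot seat mm [ 47.8 -43.7 154.2] tcp seat [ 48.5 -45.6 246.6] F seat [-0.8 -0.6 -2.6] w 0.085
rot err in tool deg [-0.65 -0.28 -0.07]
[281.25 201.75]
-80 [280.4 214.1]
-75 [280.2 209.8]
-70 [280.  205.5]
-65 [279.8 201.2]
-60 [279.6 196.9]
-55 [279.4 192.5]
-50 [279.2 188. ]
scene0 [ 0.6146 -0.3329  0.1036] [ 0.622 -0.327  0.11 ] [ 0.608 -0.339  0.095] seat [  29.1 -146.4   75. ]
top0 [ 0.6129 -0.3365  0.1072] [ 0.62  -0.33   0.113] [ 0.607 -0.345  0.102] seat [  28.1 -149.7   79.2]
n 2 dist mm 86.9 ang deg 0.71 row [np.float64(-0.0057), np.float64(-0.0024), np.float64(-0.0006), np.float64(3.215), np.float64(-2.004), np.float64(-2.131)]
```

Request:
arm_command --series '[[[-0.005,-0.002,0,0.9,-1.0,-1.1,0],[-0.003,-0.002,0,1.6,-1.0,-1.1,0],[0,0,0,1.6,-0.9,-1.0,0],[0,0,0,1.0,-0.6,-0.6,0],[0,0,0,0,0,0,0],[0,0,0,0,0,0,0]]]'

```text
time: 7.55
tool_pos: [0.531, -0.2002, 0.2087]
tcp_rot: [1.241, 1.059, -0.802]
wrist_force: [0.2, 0.5, -2.4]
width: 0.086
```

Run:
```python
from h import *
rep();plan(foot2tcp(8,-1,75))
```

```text
t 7.55 foot seat mm [ 10.3   1.2 101. ] tcp seat [ 11.1  -0.5 193.4] F seat [-0.6  0.4 -2.4] w 0.086
rot err in tool deg [ 0.17 -0.17 -0.  ]
n 1 dist mm 26.1 ang deg 0.24 row [np.float64(0.003), np.float64(-0.003), np.float64(-0.0), np.float64(2.596), np.float64(-0.226), np.float64(0.196)]
```

Request:
arm_command --series '[[[0.003,-0.003,0,0.7,-0.2,0.2,0],[0,0,0,0.9,0,0,0],[0,0,0,0.6,0,0,0],[0,0,0,0,0,0,0],[0,0,0,0,0,0,0]]]'

```text
time: 8.05
tool_pos: [0.5398, -0.2032, 0.1884]
tcp_rot: [1.241, 1.049, -0.805]
wrist_force: [-0.2, -0.0, -3.0]
width: 0.086
```

Run:
```python
from h import *
rep();plan(foot2tcp(8,-1,30))
p,d,K,E=snap("wrist",6);q,_,_,_=snap("scene",6)
cv2.imwrite("pics/w6c.png",np.hstack([cv2.resize(p[60:300,240:400],(400,600),interpolation=cv2.INTER_CUBIC),cv2.resize(q[60:210,200:300],(400,600),interpolation=cv2.INTER_CUBIC)]))
```

```text
t 8.05 foot seat mm [11.3 -4.1 79.1] tcp seat [ 11.7  -5.2 171.6] F seat [-1.2 -0.  -2.7] w 0.086
rot err in tool deg [ 0.    0.23 -0.22]
n 2 dist mm 49.3 ang deg 0.32 row [np.float64(0.0), np.float64(0.002), np.float64(-0.0019), np.float64(2.457), np.float64(-0.152), np.float64(-0.145)]
```

View pics/w6c.png

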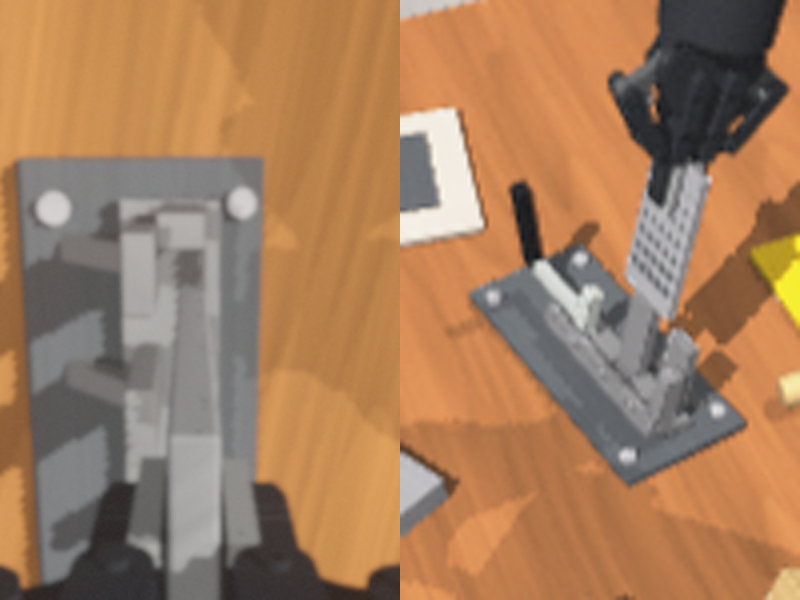

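Request:
arm_command --series '[[[0,0,-0.002,0.8,-0.3,-0.25,0],[0,0,0,1.0,0,0,0],[0,0,0,1.0,0,0,0],[0,0,0,0.8,0,0,0],[0,0,0,0.3,0,0,0],[0,0,0,0,0,0,0]]]'

```text
time: 8.75
tool_pos: [0.5504, -0.1984, 0.1472]
tcp_rot: [1.24, 1.051, -0.807]
wrist_force: [-1.0, 0.6, -2.2]
width: 0.083
```

Run:
```python
from h import *
rep();plan(foot2tcp(7,-1,10))
```

```text
t 8.75 foot seat mm [ 7.5 -1.3 36.5] tcp seat [  8.2  -2.3 128.9] F seat [-1.5  0.7 -1.7] w 0.083
rot err in tool deg [-0.    0.21 -0.08]
n 1 dist mm 26.5 ang deg 0.22 row [np.float64(-0.0), np.float64(0.0037), np.float64(-0.0013), np.float64(2.654), np.float64(-0.046), np.float64(-0.003)]
```

Request:
arm_command --series '[[[0,0.003,0,0.7,0,0,0],[0,0,0,0.9,0,0,0],[0,0,0,0.7,0,0,0],[0,0,0,0.2,0,0,0],[0,0,0,0,0,0,0]]]'

```text
time: 9.25
tool_pos: [0.56, -0.1969, 0.1218]
tcp_rot: [1.242, 1.054, -0.805]
wrist_force: [-0.1, 0.0, -2.9]
width: 0.087
```

Run:
```python
from h import *
rep();plan(foot2tcp(6,-1,1))
p,d,K,E=snap("wrist",7);q,_,_,_=snap("scene",7)
cv2.imwrite("pics/w7c.png",np.hstack([cv2.resize(p[60:300,240:400],(400,600),interpolation=cv2.INTER_CUBIC),cv2.resize(q[60:210,200:300],(400,600),interpolation=cv2.INTER_CUBIC)]))
```

```text
t 9.25 foot seat mm [ 8.  -1.3  9.4] tcp seat [  8.7  -2.7 101.8] F seat [-1.1  0.1 -2.7] w 0.087
rot err in tool deg [-0.    0.04 -0.1 ]
n 1 dist mm 8.6 ang deg 0.11 row [np.float64(-0.0), np.float64(0.0008), np.float64(-0.0017), np.float64(0.84), np.float64(-0.187), np.float64(-0.026)]
```

View pics/w7c.png

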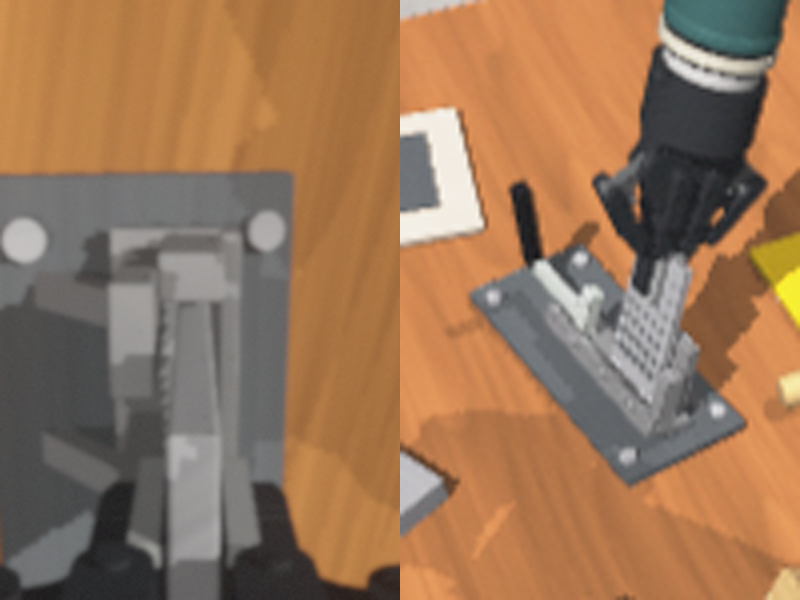

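Request:
arm_command --series '[[[0,0,0,0.3,-0.06,0,0],[0,0,0,0.25,-0.06,0,0],[0,0,0,0.2,0,0,0],[0,0,0,0,0,0,0]]]'

```text
time: 9.75
tool_pos: [0.5621, -0.1972, 0.1154]
tcp_rot: [1.242, 1.051, -0.804]
wrist_force: [-0.2, -0.1, -2.2]
width: 0.089
```

```bash
python3 -c "
from h import *
rep()"
```

```text
t 9.75 foot seat mm [ 7.9 -2.1  2.7] tcp seat [ 8.4 -3.3 95.1] F seat [-1.  -0.1 -2. ] w 0.089
rot err in tool deg [ 0.02  0.14 -0.22]
```

Request:
arm_command --series '[[[0,0.002,-0.003,0.15,-0.1,-0.05,0],[0,0,0,0.12,-0.05,0,0],[0,0,0,0,0,0,0]]]'

```text
time: 10.05
tool_pos: [0.5621, -0.197, 0.1142]
tcp_rot: [1.241, 1.054, -0.804]
wrist_force: [0.1, -0.5, -3.0]
width: 0.086
```

```bash
python3 -c "
from h import *
rep()"
```

```text
t 10.05 foot seat mm [ 7.4 -1.8  1.6] tcp seat [ 8.  -3.2 94. ] F seat [-1.  -0.5 -2.8] w 0.086
rot err in tool deg [ 0.05  0.04 -0.11]
```

Request:
arm_command --series '[[[0,0,0,0.15,-0.15,0,0],[0,0,0,0.1,-0.15,0,0],[0,0,0,0,0,0,0]]]'

```text
time: 10.35
tool_pos: [0.562, -0.1975, 0.114]
tcp_rot: [1.242, 1.05, -0.801]
wrist_force: [0.5, 0.1, -3.0]
width: 0.083
```

```bash
python3 -c "
from h import *
rep()"
```

```text
t 10.35 foot seat mm [ 7.5 -2.4  1.4] tcp seat [ 7.8 -3.7 93.8] F seat [-0.5 -0.  -3. ] w 0.083
rot err in tool deg [ 0.08  0.1  -0.36]
```

Request:
arm_command --series '[[[0,0,-0.004,0.2,-0.25,-0.08,0],[0,0,0,0.15,-0.15,0,0],[0,0,0,0.1,0,0,0]]]'

```text
time: 10.65
tool_pos: [0.5622, -0.1976, 0.1138]
tcp_rot: [1.241, 1.048, -0.8]
wrist_force: [-7.7, 0.8, 6.9]
width: 0.089
```

```bash
python3 -c "
from h import *
rep()"
```

```text
t 10.65 foot seat mm [ 7.8 -2.7  1.1] tcp seat [ 7.9 -3.8 93.5] F seat [-4.6  2.2  9.1] w 0.089
rot err in tool deg [ 0.14  0.17 -0.45]
```

Request:
arm_command --series '[[[0,0.002,-0.004,-0.12,0,-0.1,0],[0,0,-0.004,-0.05,-0.3,0,0],[0,0,0,0,-0.2,0,0],[0,0,0,0,0,0,0]]]'

```text
time: 11.05
tool_pos: [0.558, -0.1976, 0.1139]
tcp_rot: [1.241, 1.052, -0.804]
wrist_force: [0.9, 0.6, -1.8]
width: 0.088
```

```bash
python3 -c "
from h import *
rep()"
```

```text
t 11.05 foot seat mm [ 3.4 -1.8  2.7] tcp seat [ 4.  -3.  95.1] F seat [ 0.3  0.4 -2. ] w 0.088
rot err in tool deg [ 0.05  0.12 -0.14]
```

Request:
arm_command --series '[[[0,0,0,0.2,0,0,0],[0,0,0,0.12,0,0,0],[0,0,0,0.05,0,0,0]]]'

```text
time: 11.35
tool_pos: [0.5587, -0.1977, 0.1126]
tcp_rot: [1.239, 1.054, -0.804]
wrist_force: [-2.6, 1.0, 0.8]
width: 0.081
```

```bash
python3 -c "
from h import *
rep()"
```

```text
t 11.35 foot seat mm [ 3.5 -2.   1.2] tcp seat [ 4.2 -3.2 93.6] F seat [-2.   1.5  1.5] w 0.081
rot err in tool deg [ 0.17  0.08 -0.09]
```

Request:
arm_command --series '[[[0,0,0,0,-0.25,0,0],[0,0,0,0,-0.1,0,0]]]'

```text
time: 11.55
tool_pos: [0.5581, -0.1983, 0.1128]
tcp_rot: [1.243, 1.048, -0.801]
wrist_force: [3.4, 2.7, -2.0]
width: 0.086
```

Run:
```python
from h import *
rep()
p,d,K,E=snap("wrist",8);q,_,_,_=snap("scene",8)
cv2.imwrite("pics/w8c.png",np.hstack([cv2.resize(p[60:300,240:400],(400,600),interpolation=cv2.INTER_CUBIC),cv2.resize(q[90:180,225:285],(400,600),interpolation=cv2.INTER_CUBIC)]))
```

```text
t 11.55 foot seat mm [ 3.5 -2.5  1.7] tcp seat [ 3.7 -3.7 94.1] F seat [ 2.9  2.  -3.2] w 0.086
rot err in tool deg [ 0.02  0.16 -0.43]
```

View pics/w8c.png

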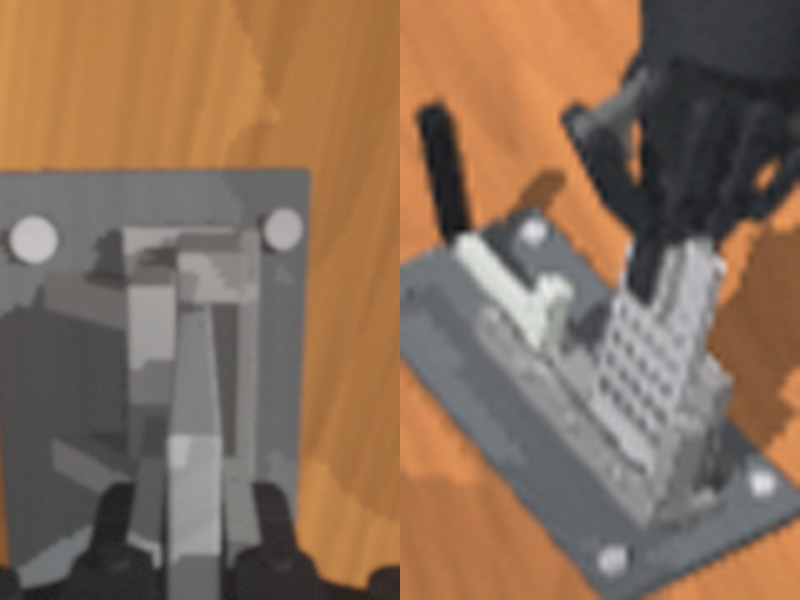

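Request:
arm_command --series '[[[0,0,0,0.15,0,0,0],[0,0,0,0.1,-0.05,0,0],[0,0,0,0,0,0,0]]]' --newtons 30

```text
time: 11.95
tool_pos: [0.5585, -0.1985, 0.1126]
tcp_rot: [1.241, 1.049, -0.8]
wrist_force: [2.1, 0.8, -2.3]
width: 0.084
```

```bash
python3 -c "
from h import *
rep()"
```

```text
t 11.95 foot seat mm [ 3.7 -2.8  1.3] tcp seat [ 3.8 -4.  93.7] F seat [ 1.3  0.4 -2.9] w 0.084
rot err in tool deg [ 0.15  0.15 -0.41]
```

Request:
arm_command --series '[[[0,0,0,0.15,0,0,0],[0,0,0,0,0,0,0.15],[0,0,0,0,0,0,0.2],[0,0,0,0,0,0,0.3],[0,0,0,0,0,0,0.3],[0,0,0,0,0,0,0.3]]]'

```text
time: 12.55
tool_pos: [0.5585, -0.1996, 0.1116]
tcp_rot: [1.239, 1.049, -0.801]
wrist_force: [-0.0, -1.0, -0.9]
width: 0.297
```

Run:
```python
from h import *
rep()
p,d,K,E=snap("wrist",9);q,_,_,_=snap("scene",9)
cv2.imwrite("pics/w9c.png",np.hstack([cv2.resize(p[60:300,240:400],(400,600),interpolation=cv2.INTER_CUBIC),cv2.resize(q[90:180,225:285],(400,600),interpolation=cv2.INTER_CUBIC)]))
```

```text
t 12.55 foot seat mm [ 3.1 -4.   0.5] tcp seat [ 3.3 -5.1 92.9] F seat [-0.5 -1.  -0.7] w 0.297
rot err in tool deg [ 0.24  0.22 -0.36]
```

View pics/w9c.png

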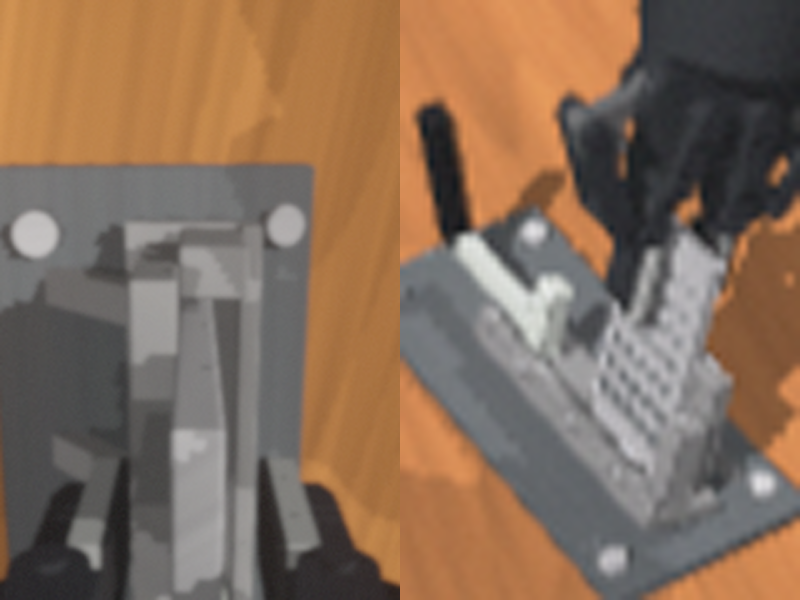

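The plate stands free against the cheeks with the fingers open. Now I withdraw straight along its length.

Request:
arm_command --series '[[[0,0,0,-0.6,0,0,0.3],[0,0,0,-1.2,0,0,0.3],[0,0,0,-1.8,0,0,0.3],[0,0,0,-2.5,0,0,0.3],[0,0,0,-2.5,0,0,0.3],[0,0,0,-1,0,0,0.3],[0,0,0,0,0,0,0.3]]]'

```text
time: 13.35
tool_pos: [0.5234, -0.2059, 0.2083]
tcp_rot: [1.238, 1.048, -0.801]
wrist_force: [0.2, -0.7, -0.2]
width: 0.298
```

Run:
```python
from h import *
rep()
p,d,K,E=snap("wrist",10);q,_,_,_=snap("scene",10)
cv2.imwrite("pics/w10c.png",np.hstack([cv2.resize(p[60:300,240:400],(400,600),interpolation=cv2.INTER_CUBIC),cv2.resize(q[90:180,225:285],(400,600),interpolation=cv2.INTER_CUBIC)]))
```

```text
t 13.35 foot seat mm [  2.6  -3.7 103.6] tcp seat [  2.9  -4.7 196. ] F seat [ 0.  -0.7 -0.2] w 0.298
rot err in tool deg [ 0.27  0.29 -0.37]
```

View pics/w10c.png

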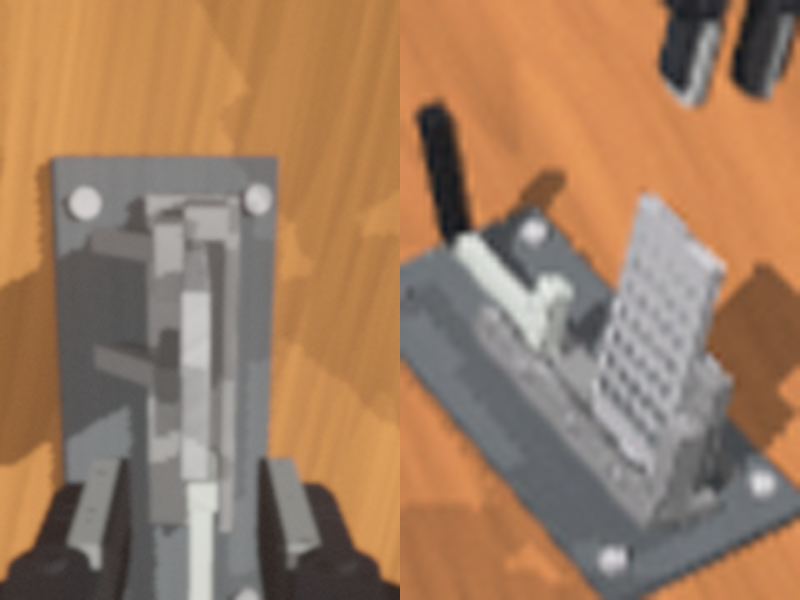

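```bash
cat >> h.py <<'E'
eX=Z(SY)@np.array([1.,0,0]);eY=Z(SY)@np.array([0,1.,0])
RP=tool([0,0,-1],eX)
def post(hx,hy,z): 
    t=So+eX*hx/1000+eY*hy/1000;t[2]=z/1000;return mat(RP,t)
def rep2():
    T,s=cur();r=T[:3,3]-So
    print("t",round(s["time"],2),"hx hy z mm",np.array([r@eX,r@eY,T[2,3]]).round(4)*1000,"F h",np.round([s["wrist_force"]@eX,s["wrist_force"]@eY,s["wrist_force"][2]],1),"w",round(s["width"],3),"rot",np.degrees(R.from_matrix(T[:3,:3].T@RP).as_rotvec()).round(2))
E
python3 - <<'E'
from h import *
rep2();plan(post(0,-181,180))
# post position from top/scene of now
for nm in("scene10",):
    p,d,K,E=load(nm);C=cloud(d,K,E)
    m=(C[...,2]>.075)&(C[...,2]<.115)&(np.linalg.norm(C[...,:2]-[.613,-.335],axis=2)<.03)&(p.max(2)<70)
    q=C[m]-So;print(m.sum(),(q@eX).min().round(4),(q@eX).max().round(4),(q@eY).min().round(4),(q@eY).max().round(4))
E
```

```text
t 13.45 hx hy z mm [-64.6  -4.1 206.4] F h [ 0.5  0.5 -1.3] w 0.299 rot [  0.21   0.23 -20.25]
n 5 dist mm 190.2 ang deg 20.26 row [np.float64(0.0007), np.float64(0.0008), np.float64(-0.0707), np.float64(0.799), np.float64(1.15), np.float64(3.539)]
43 -0.0028 0.0077 -0.1515 -0.1396
```

Request:
arm_command --series '[[[0,0,-0.06,0.4,0.6,2.5,0.1],[0,0,-0.07,0.8,1.15,3.5,0],[0,0,-0.07,0.8,1.15,3.5,0],[0,0,-0.07,0.8,1.15,3.5,0],[0,0,-0.07,0.8,1.15,2.5,0],[0,0,0,0,0,0,0],[0,0,0,0,0,0,0]]]'

```text
time: 14.15
tool_pos: [0.6065, -0.3463, 0.1627]
tcp_rot: [1.065, 1.313, -1.074]
wrist_force: [-0.7, 0.0, -0.2]
width: -0.001
```

Run:
```python
from h import *
rep2();plan(post(0,-181,90))
p,d,K,E=snap("wrist",11)
```

```text
t 14.15 hx hy z mm [  -8.8 -158.1  162.7] F h [-0.7  0.1 -0.2] w -0.001 rot [ 0.28 -0.63  0.92]
n 2 dist mm 76.7 ang deg 1.15 row [np.float64(0.0024), np.float64(-0.0055), np.float64(0.0081), np.float64(3.62), np.float64(0.48), np.float64(1.177)]
```

View pics/wrist11.png

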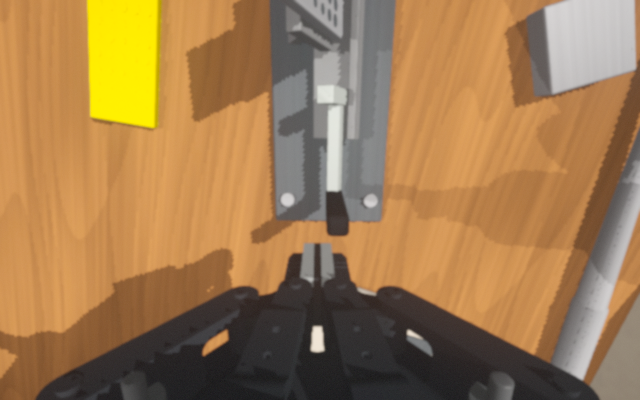

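Request:
arm_command --series '[[[0,-0.01,0.015,0,0.9,2.2,0],[0,0,0,0,0,0.4,0],[0,0,0,0,0,0,0]]]'

```text
time: 14.5
tool_pos: [0.617, -0.3666, 0.1607]
tcp_rot: [1.068, 1.3, -1.066]
wrist_force: [-1.4, 0.5, -0.5]
width: 0.0
```

Run:
```python
from h import *
rep2();plan(post(0,-181,90))
```

```text
t 14.5 hx hy z mm [  -2.3 -180.1  160.7] F h [-1.2  0.8 -0.5] w 0.0 rot [ 0.33 -0.3   0.16]
n 2 dist mm 70.8 ang deg 0.47 row [np.float64(0.0029), np.float64(-0.0026), np.float64(0.0014), np.float64(3.535), np.float64(0.12), np.float64(0.061)]
```

Request:
arm_command --series '[[[0,0,0,1.5,0.2,0,0],[0,0,0,2,0,0,0],[0,0,0,2,0,0,0],[0,0,0,1.2,0,0,0],[0,0,0,0,0,0,0],[0,0,0,0,0,0,0]]]'

```text
time: 15.1
tool_pos: [0.616, -0.3614, 0.0916]
tcp_rot: [1.069, 1.301, -1.064]
wrist_force: [0.7, 0.4, -0.0]
width: -0.002
```

Run:
```python
from h import *
rep2()
p,d,K,E=snap("wrist",12)
```

```text
t 15.1 hx hy z mm [  -2.3 -174.7   91.6] F h [ 0.7  0.2 -0. ] w -0.002 rot [ 0.37 -0.38  0.11]
```

View pics/wrist12.png

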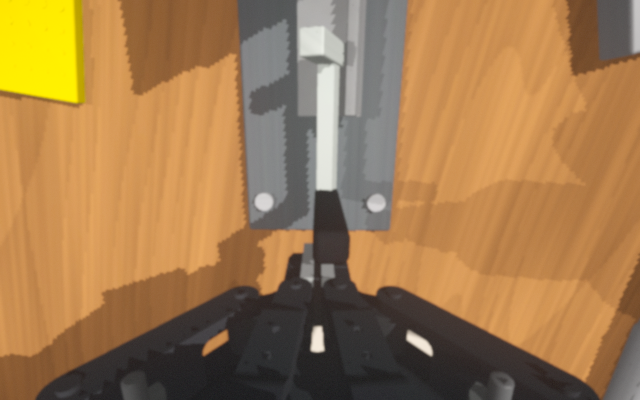

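Request:
arm_command --series '[[[0,0,0,0,0.4,-0.4,0],[0,0,0,0,0,-0.5,0],[0,0,0,0,0,-0.5,0],[0,0,0,0,0,-0.5,0],[0,0,0,0,0,-0.5,0]]]'

```text
time: 15.65
tool_pos: [0.6173, -0.3379, 0.0955]
tcp_rot: [1.067, 1.293, -1.063]
wrist_force: [-0.5, -2.1, -1.8]
width: 0.003
```

Run:
```python
from h import *
rep2()
```

```text
t 15.65 hx hy z mm [   3.4 -151.9   95.5] F h [-0.9 -1.9 -1.8] w 0.003 rot [ 0.36 -0.02 -0.15]
```

Request:
arm_command --series '[[[0,0,0,0.3,-0.2,-0.4,0],[0,0,0,0.1,0,-0.4,0],[0,0,0,0,0,-0.4,0],[0,0,0,0,0,0,0]]]'

```text
time: 16.05
tool_pos: [0.6135, -0.3248, 0.0927]
tcp_rot: [1.067, 1.291, -1.062]
wrist_force: [-0.1, -0.9, 0.2]
width: -0.005
```

Run:
```python
from h import *
rep2()
p,d,K,E=snap("wrist",13);q,_,_,_=snap("scene",13)
cv2.imwrite("pics/w13c.png",np.hstack([cv2.resize(p[0:240,240:400],(400,600),interpolation=cv2.INTER_CUBIC),cv2.resize(q[90:180,225:285],(400,600),interpolation=cv2.INTER_CUBIC)]))
```

```text
t 16.05 hx hy z mm [   2.1 -138.4   92.7] F h [-0.2 -0.8  0.2] w -0.005 rot [ 0.38  0.04 -0.27]
```

View pics/w13c.png

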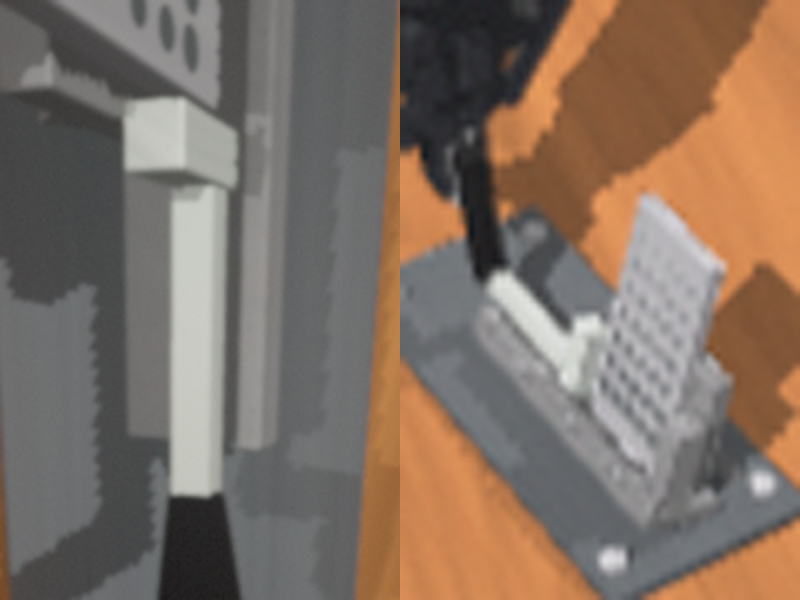

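Request:
arm_command --series '[[[0,0,0,0.1,-0.1,-0.3,0],[0,0,0,0,0,-0.3,0],[0,0,0,0,0,-0.25,0]]]'

```text
time: 16.45
tool_pos: [0.6121, -0.3183, 0.0927]
tcp_rot: [1.067, 1.287, -1.062]
wrist_force: [0.9, -3.3, -1.3]
width: -0.001
```

```bash
python3 -c "
from h import *
rep2()"
```

```text
t 16.45 hx hy z mm [   1.9 -131.6   92.7] F h [ 0.3 -3.4 -1.3] w -0.001 rot [ 0.35  0.23 -0.41]
```

Request:
arm_command --series '[[[0,0,0,0.05,0,-0.25,0],[0,0,0,0,0,-0.25,0]]]'

```text
time: 16.65
tool_pos: [0.6116, -0.3156, 0.0928]
tcp_rot: [1.064, 1.282, -1.063]
wrist_force: [2.3, -11.7, -3.4]
width: -0.001
```

```bash
python3 -c "
from h import *
rep2()"
```

```text
t 16.65 hx hy z mm [   1.9 -128.9   92.8] F h [  0.1 -12.   -3.4] w -0.001 rot [ 0.38  0.52 -0.47]
```

Request:
arm_command --series '[[[0,0,0,0,0,-0.2,0]]]'

```text
time: 16.75
tool_pos: [0.6116, -0.3156, 0.0928]
tcp_rot: [1.061, 1.278, -1.063]
wrist_force: [2.2, -10.4, -3.0]
width: 0.001
```

Run:
```python
from h import *
rep2()
p,d,K,E=snap("wrist",14);q,_,_,_=snap("scene",14)
cv2.imwrite("pics/w14c.png",np.hstack([cv2.resize(p[0:240,240:400],(400,600),interpolation=cv2.INTER_CUBIC),cv2.resize(q[90:180,225:285],(400,600),interpolation=cv2.INTER_CUBIC)]))
```

```text
t 16.75 hx hy z mm [   1.9 -129.    92.8] F h [  0.2 -10.6  -3. ] w 0.001 rot [ 0.4   0.76 -0.53]
```

View pics/w14c.png

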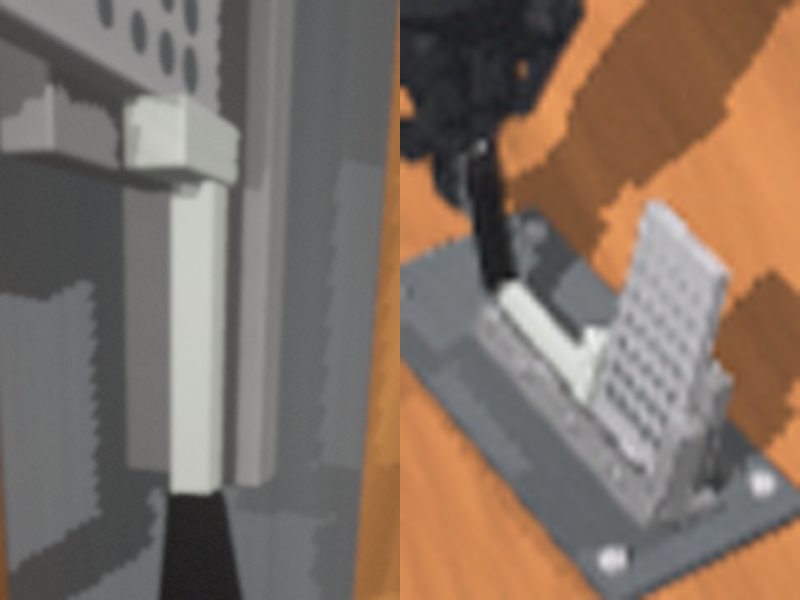

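Request:
arm_command --series '[[[0,0,0,0,0,-0.35,0],[0,0,0,0,0,-0.35,0]]]'

```text
time: 17.05
tool_pos: [0.6117, -0.3157, 0.093]
tcp_rot: [1.054, 1.266, -1.066]
wrist_force: [3.0, -13.5, -4.9]
width: 0.008
```

```bash
python3 -c "
from h import *
rep2()"
```

```text
t 17.05 hx hy z mm [   2. -129.   93.] F h [  0.5 -13.8  -4.9] w 0.008 rot [ 0.43  1.49 -0.7 ]
```

It's a hard stop: no motion at 14 N, where sliding the plate needed about 3.5 N. Backing off to inspect.

Request:
arm_command --series '[[[0,0.01,0,0,0,0.8,0],[0,0.01,0,0,0,1.5,0],[0,0,0,0,0,1.0,0],[0,0,0,-1,0,0,0],[0,0,0,-3,0,0,0],[0,0,0,-4,0,0,0],[0,0,0,-4,1,-2,0],[0,0,0,-2,1,-2,0],[0,0,0,0,0,0,0],[0,0,0,0,0,0,0]]]'

```text
time: 18.05
tool_pos: [0.6263, -0.3035, 0.2373]
tcp_rot: [1.075, 1.297, -1.059]
wrist_force: [0.1, -0.2, -0.8]
width: -0.002
```

Run:
```python
from h import *
rep2()
p,d,K,E=snap("wrist",15);q,_,_,_=snap("scene",15);snap("top",15)
S=seatR()
print("pred seat", [proj(So+S@(np.array(a)/1000),K,E)[0].round(1).tolist() for a in ((8,30,40),(8,-26,110),(8,30,110),(8,-26,38))])
cv2.imwrite("pics/s15c.png",cv2.resize(q[90:180,215:295],None,fx=6.5,fy=6.5,interpolation=cv2.INTER_CUBIC))
```

```text
t 18.05 hx hy z mm [  18.6 -119.8  237.3] F h [ 0.  -0.2 -0.8] w -0.002 rot [ 0.26 -0.48 -0.3 ]
pred seat [[288.2, 19.9], [247.2, 81.4], [242.3, -11.7], [290.4, 90.0]]
```

View pics/wrist15.png

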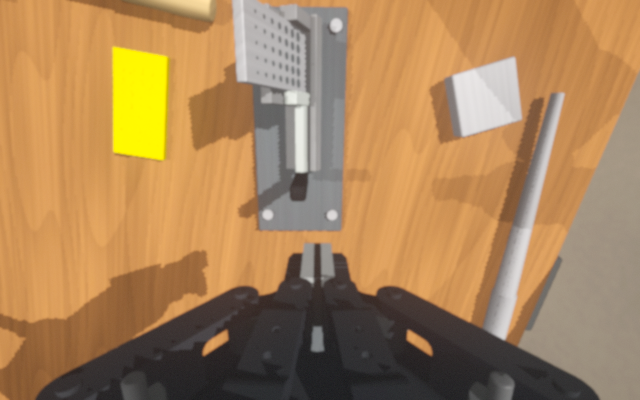

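View pics/s15c.png

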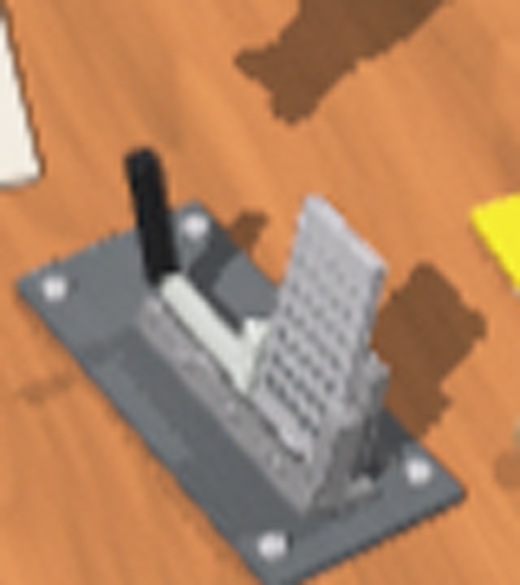

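Request:
arm_command --series '[[[0,0,0,-1,1.5,-3,0],[0,0,0,-1,1.5,-3,0],[0,0,0,0,0,0,0],[0,0,0,0,0,0,0]]]'

```text
time: 18.6
tool_pos: [0.6395, -0.2402, 0.2473]
tcp_rot: [1.078, 1.311, -1.071]
wrist_force: [-0.3, 0.4, 0.7]
width: -0.005
```

Run:
```python
from h import *
rep2()
p,d,K,E=snap("wrist",16);S=seatR()
pts=[(0,-26,110),(8,-26,110),(0,30,110),(8,30,110),(8,-26,0),(8,30,0),(8,30,40)]
uv=proj(So+(S@(np.array(pts).T/1000)).T,K,E);print(uv.round(1).tolist())
a=p.copy();x0,y0=225,20
b=cv2.resize(p[y0:y0+130,x0:x0+130],None,fx=5,fy=5,interpolation=cv2.INTER_CUBIC)
for u in uv: cv2.circle(b,tuple(int(t) for t in ((u-[x0,y0]+.5)*5)),3,(0,0,255),1)
cv2.imwrite("pics/w16c.png",b[:600])
```

```text
t 18.6 hx hy z mm [ 43.4 -60.  247.3] F h [-0.3  0.5  0.7] w -0.005 rot [-0.1  -1.    0.53]
[[216.6, 166.1], [225.0, 166.6], [210.1, 91.0], [219.0, 90.7], [286.8, 153.1], [285.4, 99.8], [266.5, 97.2]]
```

View pics/w16c.png

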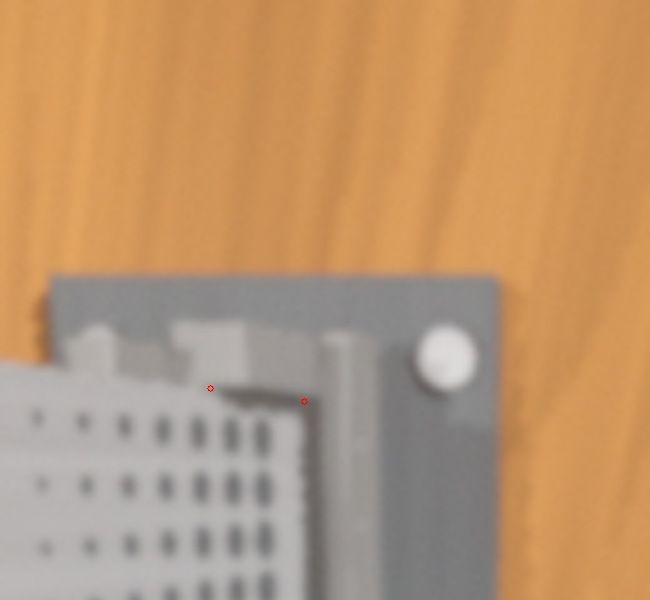

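Run:
```python
from h import *
p,d,K,E=load("wrist16");S=seatR()
x0,y0=200,80
b=cv2.resize(p[y0:y0+100,x0:x0+130],None,fx=6,fy=6,interpolation=cv2.INTER_LANCZOS4)
cv2.imwrite("pics/w16d.png",b[:600])
C=cloud(d,K,E);q=((C-So)@S)*1000
m=(abs(q[...,0]-8)<6)&(q[...,2]>20)&(q[...,2]<115)&(abs(q[...,1]-2)<24)
f=q[m];A=np.c_[f[:,1:],np.ones(len(f))];c,*_=np.linalg.lstsq(A,f[:,0],rcond=None);print("face x at y=2: z=0,60,110",(c@np.array([[2,2,2],[0,60,110],[1,1,1]])).round(2),"slope",np.degrees(c[:2]).round(2),len(f),(f[:,0]-A@c).std())
```

```text
face x at y=2: z=0,60,110 [8.83 7.63 6.62] slope [ 0.13 -1.15] 3544 0.9508776877224869
```

View pics/w16d.png

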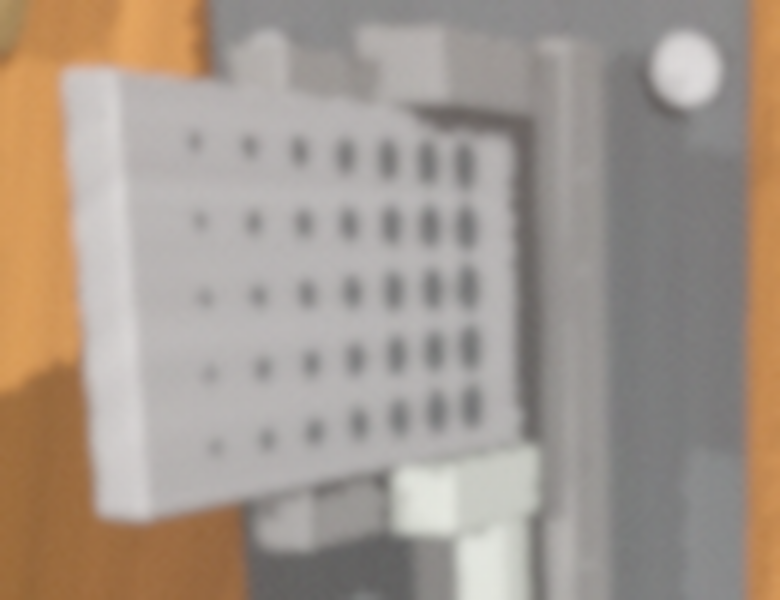

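Request:
arm_command --series '[[[0,0,0,1,1.5,0.3,0],[0,0,0,2,1.5,0.3,0],[0,0,0,2,1,0.3,0],[0,0,0,1,0,0,0],[0,0,0,0,0,0,0],[0,0,0,0,0,0,0]]]'

```text
time: 19.25
tool_pos: [0.6761, -0.2471, 0.1794]
tcp_rot: [1.081, 1.316, -1.081]
wrist_force: [0.6, -0.0, -0.2]
width: 0.002
```

Run:
```python
from h import *
rep2()
p,d,K,E=snap("wrist",17);S=seatR()
pts=[(0,-26,110),(8,-26,110),(0,30,110),(8,30,110),(8,-26,0),(8,30,0),(8,30,40)]
uv=proj(So+(S@(np.array(pts).T/1000)).T,K,E);print(uv.round(1).tolist())
cv2.imwrite("pics/w17.png",p)
```

```text
t 19.25 hx hy z mm [ 78.  -73.6 179.4] F h [ 0.5 -0.1 -0.2] w 0.002 rot [-0.52 -1.19  0.97]
[[116.5, 160.9], [126.6, 161.4], [97.6, 54.0], [108.2, 52.6], [240.4, 146.5], [235.6, 78.8], [202.4, 72.0]]
```

View pics/w17.png

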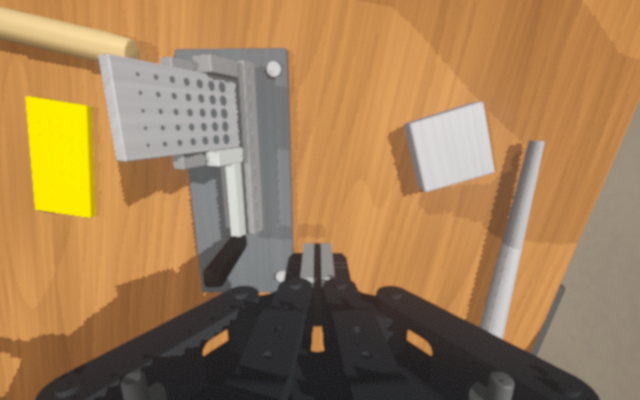

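Run:
```python
from h import *
p,d,K,E=load("wrist17")
x0,y0=165,45
cv2.imwrite("pics/w17c.png",cv2.resize(p[y0:y0+75,x0:x0+90],None,fx=8,fy=8,interpolation=cv2.INTER_LANCZOS4))
x0,y0=165,115
cv2.imwrite("pics/w17d.png",cv2.resize(p[y0:y0+60,x0:x0+90],None,fx=8,fy=8,interpolation=cv2.INTER_LANCZOS4))
```

```text
(no output)
```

View pics/w17c.png

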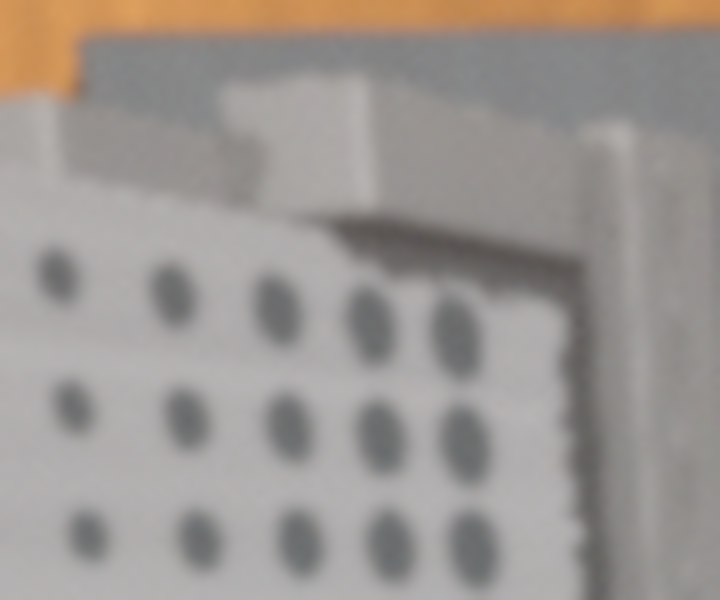

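View pics/w17d.png

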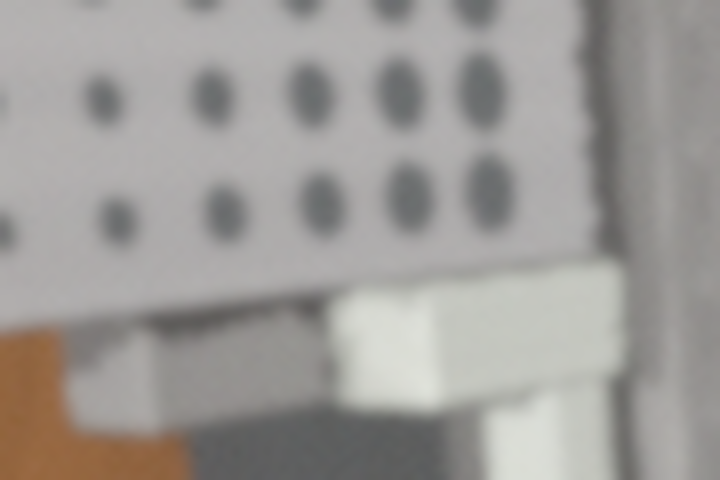

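The sliding stop's face lies flush on the plate's near edge. The dark wedge by the fixed stop is its shadow: the hole-to-edge distance is constant up to it, and the shadow edges are jagged. Last, I check that nothing else moved.

Run:
```python
from h import *
a=load("scene0")[0];b,_,_,_=snap("scene",18)
m=(cv2.absdiff(cv2.GaussianBlur(a,(5,5),0),cv2.GaussianBlur(b,(5,5),0)).max(2)>25).astype(np.uint8)
n,l,st,c=cv2.connectedComponentsWithStats(m)
for i in range(1,n):
    if st[i,4]>15:print(st[i])
cv2.imwrite("pics/s18.png",b)
```

```text
[ 155    0   79  120 4283]
[  226     0   414   311 23570]
[633  48   7  41 219]
[439  94  11  24 174]
[490 142   7  11  62]
[401 146  11   3  25]
[381 152  13  28 142]
[466 156  28  11 151]
[448 163  48  38 919]
[158 173  17  21 122]
[143 185   6   8  20]
[397 186  33  25 279]
[147 197   6   9  21]
[ 226  200   60   70 1275]
[145 203   8  10  34]
[188 203  11  12  50]
[171 205   8   6  18]
[393 207   6  14  45]
[450 207  10  11  66]
[301 208  21  19 148]
[173 210  13  16  85]
[ 313  215  122  185 9035]
[369 226   9   4  34]
[244 233  27  46 327]
[233 235   4   6  17]
[ 569  234   71  135 5977]
[226 252   9  11  34]
[230 258   9   9  28]
[283 258   6   7  19]
[231 267  10  17  62]
[292 267   9  12  53]
[243 279   6   8  20]
[401 353  33  47 817]
[469 357  31  43 984]
```

View pics/s18.png

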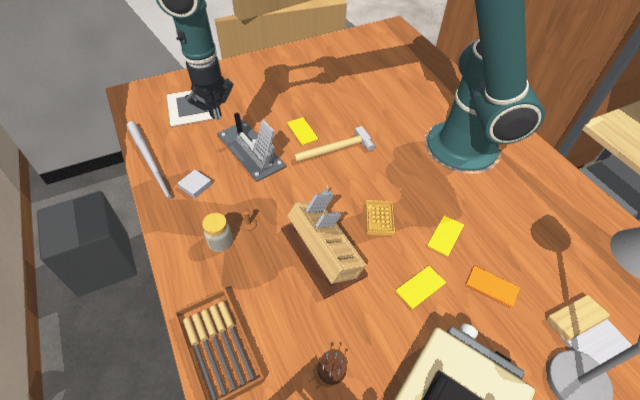

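The plate stands in the draw head at about (262,145). The rack's other two plates, the jar, tin, hammer, block, wheel and bur stand are where they were; the image differences are moving shadows and the arm. Handing in.

```bash
python3 -c "
from workcell import bot
print(bot.finish_job(), bot.read_state()['time'])"
```

```text
the job is handed in; nothing more can be done
the job is handed in; nothing more can be done
```

The job is handed in after about 19.3 s of the 58 s, with the robot touching nothing. The long plate stands foot down on the ledge, leaning on both cheeks, held between the black-post stop and the fixed stop.

**What I did:**
- I drew the plate straight out of its slot, the second from the robot's left, and lowered it onto the ledge. The foot met the ledge once with about 12 N, so I eased off, moved it to the cheeks and let go.
- With the fingers closed, I pushed the post until it stopped dead. It did not move at about 14 N, where sliding the plate along had taken about 3.5 N. I then backed off.

**Last checks:**
- **Fit:** the plate's top corners lie within about 1 mm of the home position. The sliding stop's face is flush with the plate's edge.
- **Plate flat on the cheeks:** the depth data showed a slope of about 1.1 degrees. That is about what the depth noise allows, and the view shows the plate flat.
- **Disagreement at the fixed stop:** corner readings put the foot 1–1.5 mm short of the stop. I judged the dark wedge there to be a shadow on the plate and did not confirm it any other way.
- **Other things on the bench:** by eye they are where they started, including the two plates in the rack. The before/after image comparison was full of moving shadows, so it could not confirm this. The small wooden sizer stand was not checked separately.

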